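# Clear the building plate and shake out the cobbles

## Robot

A 6-joint arm with a two-finger parallel gripper is mounted at the origin on the work surface. World frame = base frame: x ahead of the robot, y to its left, z up, the work surface at z = 0. Lengths are in mm, angles in degrees, forces in N, time in s.
With the tool pointing down it reaches from about 350 to 850 mm from the base axis. Payload 8.1 kg.
Tool frame: the origin (TCP) lies between the finger pads; the fingertips stand 22 mm ahead of it and the grasp point (between the pads) lies 3 mm ahead of it; z points along the fingers, y is the line along which they close (so a half turn about z gives the same grasp; the last joint's range is limited). The gripper opens to 85 mm and grips with 20 to 120 N. Pads are 22 mm wide; open, the fingers measure 114 mm over their backs; the gripper's body (76 mm by 85 mm) begins 54 mm behind the grasp point. The pads swing forward as they close: fully open they stand 13 mm farther back than shut.
Start: joints at [67.185, 7.471, 85.268, -0, 87.261, -4.893], TCP at [184.613, 570.897, 253.292] pointing down, gripper open.
Joint ranges: [-169.43, 169.43], [-51.17, 129.36], [1.28, 143.12], [-76.62, 256.62], [0, 156.53], [-152.29, 152.29]. Speed limits (degrees/s): [136.94, 136.94, 159.86, 180, 180, 180].

## Interface

Orientations are given as [roll, pitch, yaw] about the fixed x, y, z axes, in that order (R = Rz(yaw) Ry(pitch) Rx(roll)).
In Python, from bench import r, vision gives the robot as it stands.
- The arm moves only by the tool step_arm, never from a script. Its argument "targets" is a list that holds one entry, the list of rows, each a list of 6 numbers: the shift along the world's x, y, z in mm, then the turn, a rotation vector about the world's x, y, z in rad. In form: [[[x, y, z, rx, ry, rz], ...]]. A call has 1 to 12 rows; each row is the pose to reach, as a shift and turn from the pose commanded when the call began; what a row does not reach only later rows make up. A row lasts 1/12 s, in which the tool goes at most 41.7 mm and 7.16 degrees, less where a joint would pass 70% of its speed; a pose out of reach is approached as far as the arm can. A call with a gripper value outside its range is refused whole. "fingers" is the gripper's target within -1 to 1 (shut at 1, half-way at 0, fully open at -1), set as the call begins (left out, the last holds). The fingers move at their own pace and stop on an object; "newtons" is the grip in N (left out, the last holds). Time passes only in rows, so rows that repeat a pose let the fingers close. It gives the time, the measured TCP pose, the force, the opening and the grip force at its end, in the units of the state.
- r.sense(): the state, without advancing time (a new reading comes with each control period).
- vision.snapshot(name): name is "scene" or "top" or "wrist"; returns a dict with "img" (480x640x3 uint8, blue, green, red), "mtx" (3x3 intrinsics, pixels), "eye" and "attitude" of the camera in the world. Camera axes: x right, y up, looking along -z (the intrinsics and any distortion apply to the point x, -y, -z); pixel columns grow to the right and rows downward; lengths in mm; the calibration is good to about 2 mm. A picture is of the moment at which its call begins. There is no depth.
- r.hand_in(): hands the job in; it is judged then, once.
The state is a dict: "time": time; "joint_pos": joint angles; "qd": joint speeds; "joint_efforts": joint torques, N m; "tool_pos": TCP position; "tcp_rot": TCP orientation; "ft_force": force on the tool from outside, world axes, zero at the start; "wrist_torque": the same for the moment, N m; "finger_gap": finger opening in mm; "grip_force": force on a finger pad.
Only numpy, scipy, OpenCV 4.12 (cv2) and the standard library are available. Lean on these libraries where they do the work, as an engineer would, in place of code of your own. Each camera call takes 0.05 s, during which the arm holds its last target. There are 200 camera calls.

## Task

First wipe all the sprue offcuts off the building plate into its trough with the held scraper block, without touching them with the gripper. Once the plate is clear, turn the shaker jar's dial to its largest opening and shake all the cobbles out onto the plate, then lay the jar back in its cradle the way it was and turn its dial fully shut. Leave the scraper standing upright in the middle of its mat, and leave the paint bottles and the pot alone.

Things in the scene. Friction and masses are not known exactly. Their poses are not given: they have to be found in the camera images.
- plate (a point): Centre of the top of the fixed white building plate (not slippery), 45 mm above the desk, at the left or right. Axes: x from trough to back wall, z up. Flat from x = -85 (open edge, trough) to x = +80 mm, y = +-100 mm, where plywood walls 5 mm thick stand 18 mm above the surface: back (+x) and both y sides.
- trough (a point): Middle of the floor of the plywood catch trough along the plate's open -x edge, same axes as the plate, fixed to it. Floor 5 mm above the desk (40 mm below the plate surface), 75 mm along x, 200 mm along y; outer walls 43 mm high, 5 mm thick.
- cradle_seat (a point): Fixed grey cradle: where the jar's middle lies when home, 60 mm above the desk; axes as the jar's when home. Its bed is 46 mm wide, 96 mm long, 30 mm above the desk. Four thin lips at the bed's ends (middle 54 mm of length free) lean outwards and guide the jar's sides, 23 mm high above the bed, about 3 mm play; a low stop 6 mm behind the jar's +x end.
- jar_mid (a point): Middle of the clear shaker jar lying in the cradle: square-section box 110 mm long (x), 48 wide (y), 60 high (z), about 0.4 kg. Mouth end at -x. Grip across the 48 mm at its middle. Its window, 38 mm wide, 19 high, is at the bottom edge of the mouth end; to empty, tip the mouth end down 45 degrees or more and shake. It is slippery inside.
- jar_mouth (a point): Centre of the jar's window, on the outer face of the dial: 60 mm to -x and 17.5 mm below the jar's middle. Same axes as the jar.
- dial (a joint): Sifter dial at the jar's mouth, turning about the jar's x axis through its middle. 0 = shut (tab leaning 40 degrees to the jar's +y side), then holes too small for the cobbles; at 1.396 rad, the end stop, the largest opening (tab leaning 40 degrees to -y). Stays where left; friction 0.02 N m: a light push (1 N) on the smooth tab turns it.
- dial_tab (a point): Near the outer end of the dial's white thumb tab (bar 9 mm thick, 12 mm deep along the jar's x, from 29 to 71 mm from the dial's axis); the point is 65 mm from the axis, 58.5 mm to -x of the jar's middle. It stands up past the jar's top (30 mm above the axis) at the mouth end.
- scraper_mid (a point): Middle of the scraper block: 110 mm long (x), 72 mm high (z), about 0.25 kg. A wooden grip block 90 x 24 mm from 16 mm above the underside to the top, on an aluminium foot 110 x 30 mm, 16 mm high. The point is 36 mm above its underside. Grip across the 24 mm (y).
- mat_mid (a point): Centre of the thin grey parking mat (160 mm along x, 75 mm along y, 1 mm thick) where the scraper stands at the start; at desk level.
- bottle1: Black paint dropper bottle, 35 mm diameter, 108 mm tall, bystander; origin at its underside.
- bottle2: White paint dropper bottle, 35 mm diameter, 108 mm tall, bystander; origin at its underside.
- pot1: Small paint pot, 44 mm diameter, 45 mm tall, bystander; origin at its underside.
- offcut1_mid (a point): A grey plastic sprue offcut, 26 to 36 mm long (x), 10 mm thick, some T-shaped; the point is 5 mm above its underside. Three to six of the six are there, lying on the plate, 12 g each.
- offcut2_mid (a point): A grey plastic sprue offcut, 26 to 36 mm long (x), 10 mm thick, some T-shaped; the point is 5 mm above its underside. Three to six of the six are there, lying on the plate, 12 g each.
- offcut3_mid (a point): A grey plastic sprue offcut, 26 to 36 mm long (x), 10 mm thick, some T-shaped; the point is 5 mm above its underside. Three to six of the six are there, lying on the plate, 12 g each.
- offcut4_mid (a point): A grey plastic sprue offcut, 26 to 36 mm long (x), 10 mm thick, some T-shaped; the point is 5 mm above its underside. Three to six of the six are there, lying on the plate, 12 g each.
- offcut5_mid (a point): A grey plastic sprue offcut, 26 to 36 mm long (x), 10 mm thick, some T-shaped; the point is 5 mm above its underside. Three to six of the six are there, lying on the plate, 12 g each.
- offcut6_mid (a point): A grey plastic sprue offcut, 26 to 36 mm long (x), 10 mm thick, some T-shaped; the point is 5 mm above its underside. Three to six of the six are there, lying on the plate, 12 g each.
- cobble1_mid (a point): A grey cobblestone block, 15 to 16 x 14 x 13 mm, 12 g; the point is its centre. Three to six of the six are there, loose in the jar.
- cobble2_mid (a point): A grey cobblestone block, 15 to 16 x 14 x 13 mm, 12 g; the point is its centre. Three to six of the six are there, loose in the jar.
- cobble3_mid (a point): A grey cobblestone block, 15 to 16 x 14 x 13 mm, 12 g; the point is its centre. Three to six of the six are there, loose in the jar.
- cobble4_mid (a point): A grey cobblestone block, 15 to 16 x 14 x 13 mm, 12 g; the point is its centre. Three to six of the six are there, loose in the jar.
- cobble5_mid (a point): A grey cobblestone block, 15 to 16 x 14 x 13 mm, 12 g; the point is its centre. Three to six of the six are there, loose in the jar.
- cobble6_mid (a point): A grey cobblestone block, 15 to 16 x 14 x 13 mm, 12 g; the point is its centre. Three to six of the six are there, loose in the jar.

How it is judged:
By the outcome, as a careful person would: the job done as asked, in the order asked, and still so for the second after the job is handed in, with the robot touching nothing.
Of cobble1, cobble2, cobble3, cobble4, cobble5, cobble6 only 3 to 6 are there at a start; the rules pass over those that are not, and their reading is None.
Of offcut1, offcut2, offcut3, offcut4, offcut5, offcut6 only 3 to 6 are there at a start; the rules pass over those that are not, and their reading is None.
At some moment in a run one of scraper, offcut1, offcut4 may be knocked a few centimetres aside while the robot is not near it.
It also fails if it takes over 176 s, if anything falls off the work surface, if the arm or the gripper's body presses on something with over 40 N, if the wrist force passes 120 N, or if a joint passes its speed limit or range.

## Working session

There is one attempt and no reset: what is moved stays moved. The work goes in short steps, Python scripts to look and compute and a tool call to move; the robot and the scene stay as the last step left them, time stands still between calls to the robot, and variables do not carry over. Pictures are saved under pics/ and viewed, at most 14 in all, crops included, and the job is handed in when it is done.

Besides the shell and the picture viewer there is one more tool, called after ">>>" in YAML: its name, and indented under it one key for each argument. step_arm: Moves the arm, as the interface text tells. Its arguments: {"type":"object","properties":{"targets":{"type":"array"},"fingers":{"type":"number"},"newtons":{"type":"number"}},"required":["targets"]}

```bash
ls; mkdir -p pics; cat > h.py <<'E'
import numpy as np, cv2
from bench import r, vision
from scipy.spatial.transform import Rotation as R
def snap(n,save=None):
    s=vision.snapshot(n)
    if save: cv2.imwrite('pics/%s.png'%save,s['img'])
    return s
E
python3 - <<'E'
from h import *
print(r.sense())
for n in ('scene','top'):
    s=snap(n,n+'0'); print({k:s[k] for k in s if k!='img'})
    np.save(n+'0.npy',s,allow_pickle=True)
E
```

```text
pics
{'time': 0.0, 'joint_pos': array([ 6.71847408e+01,  7.51654254e+00,  8.53299844e+01,  2.60306955e-04,
        8.72604345e+01, -4.89298444e+00]), 'qd': array([ 0.0738368 ,  0.11374538, -0.11114088, -0.02650556, -0.02540618,
       -0.00218233]), 'joint_efforts': array([ 1.77369082e-03, -5.69396961e+01, -5.00562000e+01,  2.21287346e-04,
        1.48955325e-02,  5.90792456e-05]), 'tool_pos': array([184.4145413 , 570.42208646, 252.22267142]), 'tcp_rot': array([-1.79893450e+02, -9.38230373e-03,  1.62077704e+02]), 'ft_force': array([ 0.35378362, -0.40543024, -0.26991406]), 'wrist_torque': array([ 0.03135657, -0.00265296,  0.04750758]), 'grip_force': 0.0, 'finger_gap': 85.48363084267551}
{'mtx': array([[491.33604444,   0.        , 323.90035198],
       [  0.        , 491.33604444, 240.79799347],
       [  0.        ,   0.        ,   1.        ]]), 'eye': array([1006.57029257, -344.09842518,  657.3881158 ]), 'attitude': array([40.12903499,  0.85632292, 47.95369659])}
{'mtx': array([[433.32199354,   0.        , 317.09498142],
       [  0.        , 433.32199354, 247.36085688],
       [  0.        ,   0.        ,   1.        ]]), 'eye': array([514.02947529, -18.47129224, 760.18030551]), 'attitude': array([  9.77084097,   0.50204966, -90.33812576])}
```

View pics/top0.png

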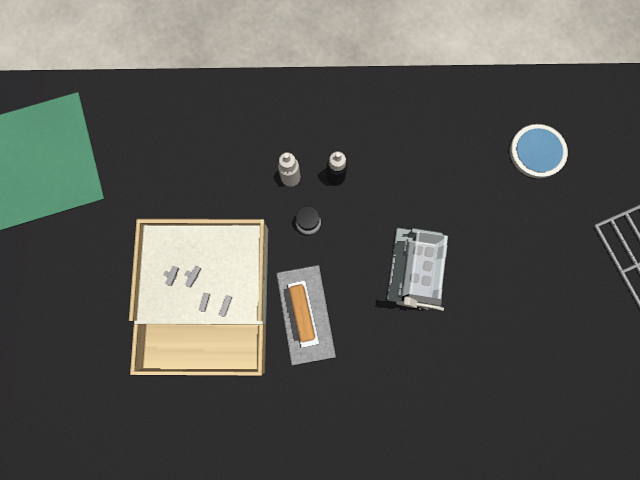

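View pics/scene0.png

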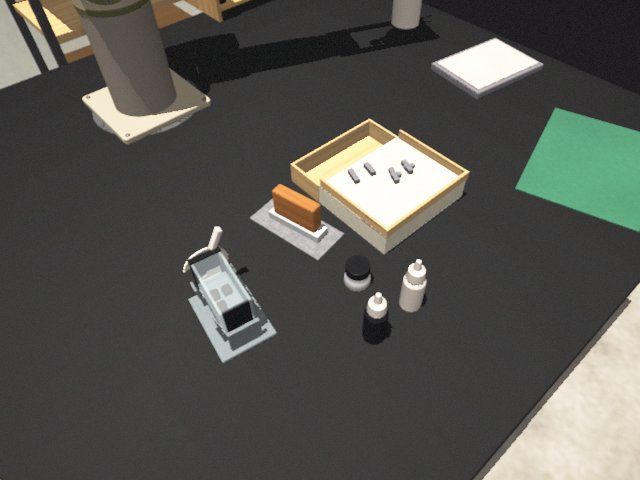

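```bash
cat >> h.py <<'E'
def ray(s,px):
    K=s['mtx'];A=R.from_euler('xyz',s['attitude'],degrees=True).as_matrix()
    u=np.linalg.inv(K)@np.array([px[0],px[1],1.]); d=A@np.array([u[0],-u[1],-u[2]])
    return np.array(s['eye']),d/np.linalg.norm(d)
def onz(s,px,z):
    e,d=ray(s,px); return e+d*(z-e[2])/d[2]
def proj(s,P):
    A=R.from_euler('xyz',s['attitude'],degrees=True).as_matrix()
    c=A.T@(np.array(P,float)-s['eye']); v=s['mtx']@np.array([c[0],-c[1],-c[2]]); return v[:2]/v[2]
def load(n): return np.load(n+'.npy',allow_pickle=True).item()
E
python3 - <<'E'
from h import *
t=load('top0');s=load('scene0')
a=cv2.resize(t['img'][220:320,375:455],None,fx=5,fy=5,interpolation=cv2.INTER_CUBIC)
b=cv2.resize(s['img'][225:355,180:280],None,fx=4,fy=4,interpolation=cv2.INTER_CUBIC)
c=np.zeros((520,800,3),np.uint8);c[:500,:400]=a;c[:520,400:]=b
cv2.imwrite('pics/z1.png',c)
for n,p,z in [('wallTL',(137,220),63),('wallTR',(265,220),63),('BL',(131,375),48),('BR',(264,375),48),('openL',(135,322),45),('openR',(260,322),45),
 ('pot',(308,218),45),('b1',(338,155),108),('b2',(287,156),108)]+[('off',p,50) for p in((171,276),(192,276),(204,302),(225,305))]+[('mat',p,1) for p in((277,272),(319,266),(335,357),(292,364))]:
    print(n,np.round(onz(t,p,z)[:2]))
g=cv2.cvtColor(t['img'],cv2.COLOR_BGR2HSV)
m=((g[...,1]>140)&(g[...,0]<20)).astype(np.uint8);m[:,:270]=0;m[:,350:]=0
c=max(cv2.findContours(m,0,2)[0],key=cv2.contourArea)
print(cv2.minAreaRect(c)); print([np.round(onz(t,p,72)[:2],1) for p in cv2.boxPoints(cv2.minAreaRect(c))])
E
```

```text
wallTL [682. 285.]
wallTR [681.  73.]
BL [433. 285.]
BR [432.  73.]
openL [516. 285.]
openR [515.  81.]
pot [688.   2.]
b1 [775. -47.]
b2 [774.  33.]
off [590. 228.]
off [590. 194.]
off [547. 172.]
off [542. 138.]
mat [601.  58.]
mat [611. -16.]
mat [455. -42.]
mat [444.  31.]
((301.3705749511719, 312.41766357421875), (55.64266586303711, 14.425877571105957), 77.47119140625)
[array([569.3,  33. ]), array([574.2,  10.6]), array([489.5,  -8.2]), array([484.9,  13.7])]
```

View pics/z1.png

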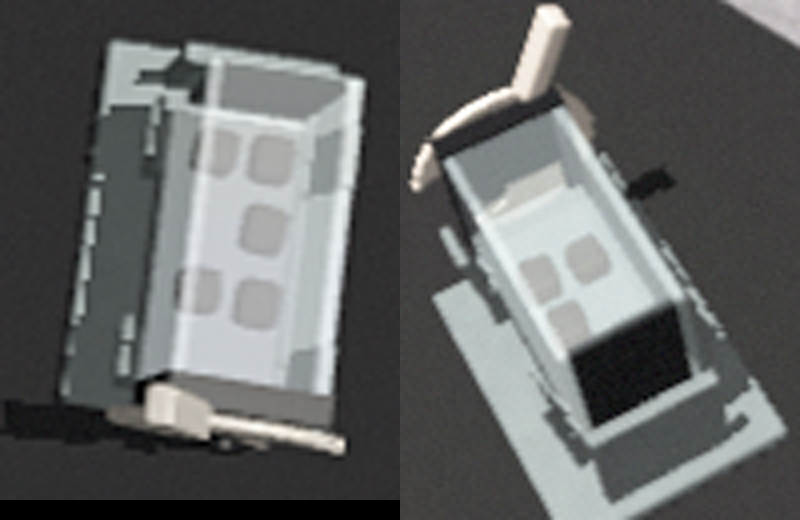

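>>> step_arm:
  targets:
    - [[345, -559, -50, 0, 0, 0.536], [345, -559, -50, 0, 0, 0.536], [345, -559, -50, 0, 0, 0.536], [345, -559, -50, 0, 0, 0.536], [345, -559, -50, 0, 0, 0.536], [345, -559, -50, 0, 0, 0.536], [345, -559, -50, 0, 0, 0.536], [345, -559, -50, 0, 0, 0.536], [345, -559, -50, 0, 0, 0.536], [345, -559, -50, 0, 0, 0.536], [345, -559, -50, 0, 0, 0.536], [345, -559, -50, 0, 0, 0.536]]
  fingers: -0.2
  newtons: 60

```text
time: 1.1
tool_pos: [443.3, 150.7, 215.6]
tcp_rot: [180.0, -0.0, -167.2]
ft_force: [0.7, 1.1, 0.2]
finger_gap: 51.2
grip_force: 0.0
```

>>> step_arm:
  targets:
    - [[86, -139, -12, 0, 0, 0], [86, -139, -12, 0, 0, 0], [86, -139, -12, 0, 0, 0], [86, -139, -12, 0, 0, 0], [86, -139, -12, 0, 0, 0], [86, -139, -12, 0, 0, 0], [86, -139, -12, 0, 0, 0]]

```text
time: 1.68
tool_pos: [528.4, 13.8, 203.3]
tcp_rot: [179.9, -0.1, -167.3]
ft_force: [0.1, 0.1, -0.3]
finger_gap: 51.3
grip_force: 0.0
```

```bash
cat > look.py <<'E'
from h import *
# scraper and mat, offcuts from top / wrist
q=r.sense(); print(q['time'],np.round(q['tool_pos'],1),np.round(q['tcp_rot'],1))
w=snap('wrist','w1'); print(w['eye'],w['attitude'])
g=cv2.cvtColor(w['img'],cv2.COLOR_BGR2HSV)
m=((g[...,1]>140)&(g[...,0]<14)).astype(np.uint8)
c=max(cv2.findContours(m,0,2)[0],key=cv2.contourArea); b=cv2.minAreaRect(c); print(b)
print([np.round(onz(w,p,73)[:2],1) for p in cv2.boxPoints(b)])
E
python3 look.py
```

```text
1.6833 [528.4  13.8 203.3] [ 1.799e+02 -1.000e-01 -1.673e+02]
[464.09967446  -0.47206579 323.76481356] [-1.48837638e+01 -3.62748269e-02  1.02679848e+02]
((308.0, 235.5), (125.0, 32.0), 90.0)
[array([484.2,  -9.4]), array([479.5,  11.4]), array([566.8,  31.8]), array([571.9,   9.1])]
```

View pics/w1.png

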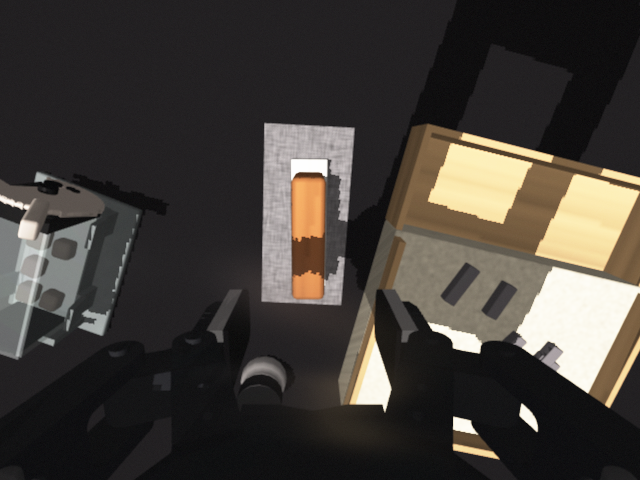

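>>> step_arm:
  targets:
    - [[-1, -2, -60, 0, 0, 0], [-1, -2, -100, 0, 0, 0], [-1, -2, -130, 0, 0, 0], [-1, -2, -142, 0, 0, 0], [-1, -2, -149, 0, 0, 0], [-1, -2, -149, 0, 0, 0], [-1, -2, -149, 0, 0, 0]]

```text
time: 2.32
tool_pos: [528.6, 12.5, 56.3]
tcp_rot: [-180.0, 0.1, -167.1]
ft_force: [0.1, 0.9, 0.6]
finger_gap: 51.2
grip_force: 0.0
```

>>> step_arm:
  targets:
    - [[0, 0, 0, 0, 0, 0], [0, 0, 0, 0, 0, 0], [0, 0, 0, 0, 0, 0], [0, 0, 0, 0, 0, 0], [0, 0, 0, 0, 0, 0], [0, 0, 0, 0, 0, 0], [0, 0, 0, 0, 0, 0], [0, 0, 0, 0, 0, 0]]
  fingers: 1
  newtons: 60

```text
time: 2.98
tool_pos: [529.7, 11.6, 57.3]
tcp_rot: [-180.0, 0.2, -167.2]
ft_force: [-1.5, 1.7, 5.8]
finger_gap: 23.2
grip_force: 58.8
```

>>> step_arm:
  targets:
    - [[0, 0, 30, 0, 0, 0], [0, 0, 60, 0, 0, 0], [0, 0, 90, 0, 0, 0], [110, 171, 90, 0, 0, -1.794], [110, 171, 90, 0, 0, -1.794], [110, 171, 90, 0, 0, -1.794], [110, 171, 90, 0, 0, -1.794], [110, 171, 90, 0, 0, -1.794], [110, 171, 90, 0, 0, -1.794], [110, 171, 90, 0, 0, -1.794], [110, 171, 90, 0, 0, -1.794], [110, 171, 90, 0, 0, -1.794]]

```text
time: 3.98
tool_pos: [637.8, 183.0, 144.9]
tcp_rot: [-180.0, -0.0, 128.5]
ft_force: [-0.1, -0.6, -2.1]
finger_gap: 23.2
grip_force: 60.7
```

```bash
python3 - <<'E'
from h import *
print(r.sense()['time'],r.sense()['tool_pos'])
t=snap('top','top1'); np.save('top1.npy',t,allow_pickle=True)
g=cv2.cvtColor(t['img'],cv2.COLOR_BGR2HSV)
# mat
m=cv2.inRange(t['img'],(75,75,75),(175,175,175)); m=cv2.morphologyEx(m,cv2.MORPH_CLOSE,np.ones((7,7))); m=cv2.morphologyEx(m,cv2.MORPH_OPEN,np.ones((7,7)))
for c in cv2.findContours(m,0,2)[0]:
    if 1500<cv2.contourArea(c):
        b=cv2.minAreaRect(c); p=np.array([onz(t,q,1)[:2] for q in cv2.boxPoints(b)]); print(b,p.mean(0).round(1),p.round(0).tolist())
E
```

```text
3.9833 [637.81194534 182.99642939 144.86000013]
((305.0240173339844, 314.6319885253906), (94.27264404296875, 45.43690872192383), 79.69515228271484) [528.2   9.2] [[601.0, 63.0], [615.0, -16.0], [455.0, -43.0], [442.0, 33.0]]
((417.5737609863281, 267.4522399902344), (53.02174377441406, 77.66485595703125), 7.666804790496826) [ 608.6 -189.3] [[547.0, -132.0], [684.0, -155.0], [670.0, -248.0], [534.0, -222.0]]
((17.5, 199.5), (57.0, 35.0), 90.0) [738.1 533.4] [[792.0, 572.0], [792.0, 507.0], [684.0, 496.0], [684.0, 559.0]]
((147.08847045898438, 258.80584716796875), (440.41461181640625, 152.17666625976562), 89.66881561279297) [661.2 292. ] [[1060.0, 467.0], [1059.0, 170.0], [263.0, 141.0], [263.0, 390.0]]
```

View pics/top1.png

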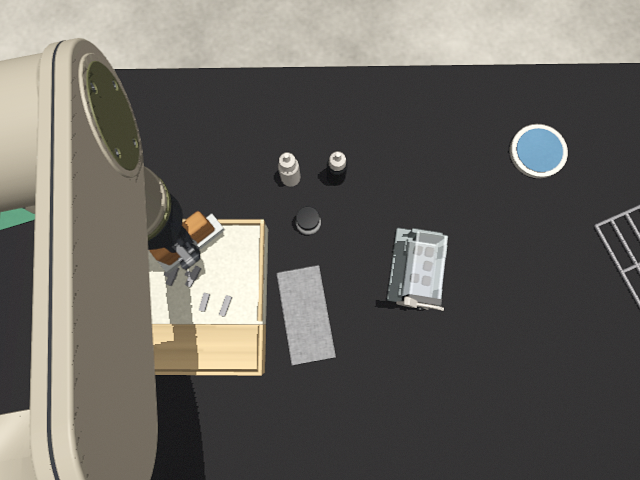

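>>> step_arm:
  targets:
    - [[2, 0, 0, 0, 0, -0.672], [2, 0, 0, 0, 0, -0.672], [2, 0, 0, 0, 0, -0.672], [2, 0, 0, 0, 0, -0.672], [2, 0, 0, 0, 0, -0.672], [2, 0, 0, 0, 0, -0.672], [2, 0, -20, 0, 0, -0.672], [2, 0, -36, 0, 0, -0.672], [2, 0, -40, 0, 0, -0.672], [2, 0, -41, 0, 0, -0.672], [2, 0, -41, 0, 0, -0.672]]

```text
time: 4.95
tool_pos: [639.9, 182.5, 104.2]
tcp_rot: [-180.0, 0.0, 90.4]
ft_force: [1.0, 0.2, -2.6]
finger_gap: 23.3
grip_force: 60.8
```

>>> step_arm:
  targets:
    - [[0, 0, -1, 0, 0, 0], [0, 0, -2, 0, 0, 0], [0, 0, -2, 0, 0, 0], [0, 0, -2, 0, 0, 0]]

```text
time: 5.28
tool_pos: [640.4, 182.7, 102.7]
tcp_rot: [179.9, -0.0, 90.3]
ft_force: [0.8, 0.4, -0.6]
finger_gap: 23.6
grip_force: 61.1
```

>>> step_arm:
  targets:
    - [[-10, 0, 0, 0, 0, 0], [-20, 0, 0, 0, 0, 0], [-30, 0, 0, 0, 0, 0], [-40, 0, 0, 0, 0, 0], [-50, 0, 0, 0, 0, 0], [-60, 0, 0, 0, 0, 0], [-70, 0, 0, 0, 0, 0], [-80, 0, 0, 0, 0, 0], [-90, 0, 0, 0, 0, 0], [-100, 0, 0, 0, 0, 0], [-107, 0, 0, 0, 0, 0], [-114, 0, 0, 0, 0, 0]]

```text
time: 6.28
tool_pos: [526.0, 182.7, 102.7]
tcp_rot: [179.9, -0.0, 90.3]
ft_force: [1.8, -0.2, -0.5]
finger_gap: 23.4
grip_force: 61.0
```

>>> step_arm:
  targets:
    - [[-6, 0, 0, 0, 0, 0], [-12, 0, 0, 0, 0, 0], [-18, 0, 0, 0, 0, 0], [-18, 0, 0, 0, 0, 0], [-18, 0, 0, 0, 0, 0]]

```text
time: 6.7
tool_pos: [507.5, 182.8, 102.5]
tcp_rot: [-180.0, -0.0, 90.3]
ft_force: [-3.3, 0.8, 7.1]
finger_gap: 23.2
grip_force: 62.2
```

```bash
python3 - <<'E'
from h import *
a=snap('scene','s2')['img'];b=snap('top')['img']
c=np.zeros((480,800,3),np.uint8);c[:360,:400]=cv2.resize(a[110:260,280:480],(400,360));c[:480,400:]=cv2.resize(b[210:390,120:290],(400,480))
cv2.imwrite('pics/z2.png',c)
E
```

```text
(no output)
```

View pics/z2.png

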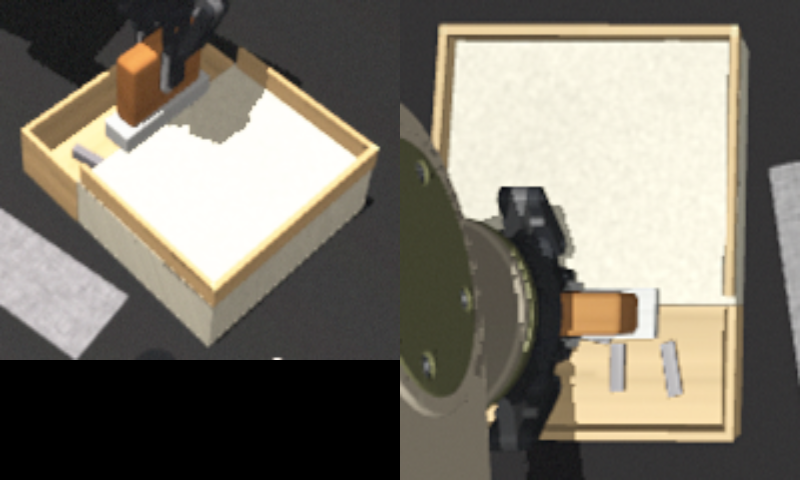

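>>> step_arm:
  targets:
    - [[0, 0, 30, 0, 0, 0], [0, 0, 50, 0, 0, 0], [23, -173.5, 50, 0, 0, 1.737], [23, -173.5, 50, 0, 0, 1.737], [23, -173.5, 50, 0, 0, 1.737], [23, -173.5, 50, 0, 0, 1.737], [23, -173.5, 50, 0, 0, 1.737], [23, -173.5, 50, 0, 0, 1.737], [23, -173.5, 50, 0, 0, 1.737], [23, -173.5, 50, 0, 0, 1.737], [23, -173.5, 50, 0, 0, 1.737], [23, -173.5, 50, 0, 0, 1.737]]

```text
time: 7.8
tool_pos: [529.9, 9.1, 150.6]
tcp_rot: [-180.0, -0.2, 159.4]
ft_force: [-1.0, -0.6, -3.6]
finger_gap: 23.3
grip_force: 61.0
```

```bash
python3 - <<'E'
from h import *
a=snap('scene')['img'];b=snap('top')['img']
c=np.zeros((480,800,3),np.uint8);c[:360,:400]=cv2.resize(a[110:260,280:480],(400,360));c[:480,400:]=cv2.resize(b[210:390,120:290],(400,480))
cv2.imwrite('pics/z3.png',c)
E
```

```text
(no output)
```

View pics/z3.png

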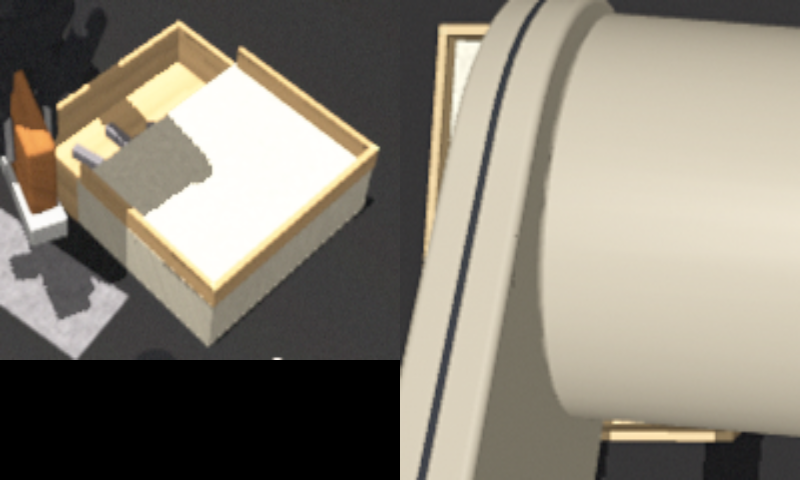

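>>> step_arm:
  targets:
    - [[0.5, 0, 0, 0, 0, 0.531], [0.5, 0, 0, 0, 0, 0.531], [0.5, 0, 0, 0, 0, 0.531], [0.5, 0, 0, 0, 0, 0.531], [0.5, 0, -30, 0, 0, 0.531], [0.5, 0, -60, 0, 0, 0.531], [0.5, 0, -80, 0, 0, 0.531], [0.5, 0, -86, 0, 0, 0.531], [0.5, 0, -90, 0, 0, 0.531], [0.5, 0, -92, 0, 0, 0.531], [0.5, 0, -92, 0, 0, 0.531], [0.5, 0, -92, 0, 0, 0.531]]

```text
time: 8.9
tool_pos: [532.6, 9.1, 61.5]
tcp_rot: [-180.0, 0.1, -170.6]
ft_force: [-0.3, 0.3, -2.7]
finger_gap: 23.1
grip_force: 60.8
```

>>> step_arm:
  targets:
    - [[-1.5, 0, -2, 0, 0, 0], [-1.5, 0, -3.5, 0, 0, 0], [-1.5, 0, -4, 0, 0, 0], [-1.5, 0, -4, 0, 0, 0], [-1.5, 0, -4, 0, 0, 0]]

```text
time: 9.32
tool_pos: [530.5, 9.0, 57.5]
tcp_rot: [-180.0, 0.1, -170.6]
ft_force: [-4.3, -0.2, 7.5]
finger_gap: 23.3
grip_force: 62.3
```

>>> step_arm:
  targets:
    - [[0, 0, 0, 0, 0, 0], [0, 0, 0, 0, 0, 0], [0, 0, 0, 0, 0, 0], [0, 0, 0, 0, 0, 0], [0, 0, 0, 0, 0, 0], [0, 0, 40, 0, 0, 0], [0, 0, 80, 0, 0, 0], [0, 0, 110, 0, 0, 0], [0, 0, 110, 0, 0, 0]]
  fingers: -0.2

```text
time: 10.07
tool_pos: [534.1, 8.9, 173.9]
tcp_rot: [-179.8, 0.7, -170.5]
ft_force: [0.8, -0.1, 1.6]
finger_gap: 51.1
grip_force: 0.0
```

>>> step_arm:
  targets:
    - [[0, -120, 80, 0, 0, 0], [0, -120, 80, 0, 0, 0], [0, -200, 80, 0, 0, 0], [0, -200, 80, 0, 0, 0], [0, -200, 80, 0, 0, 0], [0, -200, 80, 0, 0, 0], [0, -200, 80, 0, 0, 0], [0, -200, 80, 0, 0, 0]]
  fingers: 1

```text
time: 10.73
tool_pos: [529.7, -191.1, 245.4]
tcp_rot: [180.0, -0.0, -170.6]
ft_force: [-0.2, 0.8, -0.6]
finger_gap: -0.0
grip_force: 0.0
```

```bash
python3 - <<'E'
from h import *
q=r.sense(); print(q['time'],q['tool_pos'],q['tcp_rot'],q['finger_gap'])
w=snap('wrist');t=snap('top');np.save('w4.npy',w,allow_pickle=True);np.save('t4.npy',t,allow_pickle=True)
c=np.zeros((480,800,3),np.uint8);c[:330,:440]=cv2.resize(w['img'],(440,330));c[:480,440:]=cv2.resize(t['img'][210:390,120:255],(360,480))
cv2.imwrite('pics/z4.png',c)
print(w['eye'],w['attitude'])
E
```

```text
10.7333 [ 529.69276398 -191.10892652  245.41482876] [ 1.79957298e+02 -1.48312578e-02 -1.70642417e+02] -0.044926075633111524
[ 464.58215236 -201.57905852  365.81039279] [-1.49484807e+01 -2.58463113e-02  9.92997380e+01]
```

View pics/z4.png

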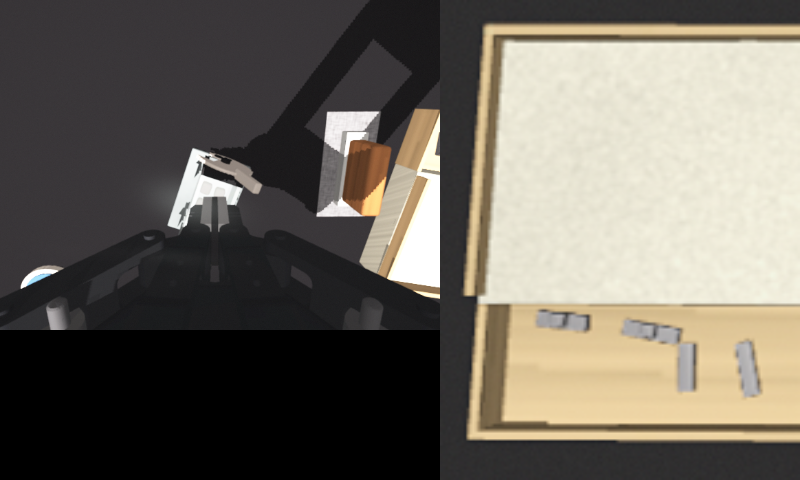

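```bash
python3 - <<'E'
from h import *
t=load('top0');s=load('scene0')
T=lambda p:(375+p[0]/5,220+p[1]/5); S=lambda p:(180+(p[0]-400)/4,225+p[1]/4)
br=onz(t,T((365,78)),90);bl=onz(t,T((210,60)),90);fr=onz(t,T((335,395)),90)
print(br,bl,fr,'yaw',np.degrees(np.arctan2(*(br-fr)[1::-1])), np.degrees(np.arctan2(-(br-bl)[0]*-1,-(br-bl)[1])))
for y in(-5,-7,-9):
    a=np.radians(y);X=np.array([np.cos(a),np.sin(a)]);Y=np.array([-X[1],X[0]])
    print(y,br[:2]-55*X+24*Y, bl[:2]-55*X-24*Y)
def tri(p,q):
    e1,d1=ray(t,p);e2,d2=ray(s,q);A=np.c_[d1,-d2];k=np.linalg.lstsq(A,e2-e1,rcond=None)[0]
    return (e1+k[0]*d1+e2+k[1]*d2)/2,np.linalg.norm(e1+k[0]*d1-e2-k[1]*d2)
print('tip',tri(T((178,405)),S((552,14))))
# scene jar back top corners in z1: left-hand (568,352) , right-hand (682,297); front right-hand (560,105)
print('sc', [onz(s,S(p),90) for p in((568,352),(682,297),(560,108),(440,150))])
# cradle base: scene edges
E
```

```text
[ 646.71663573 -219.24933483   90.        ] [ 652.87079341 -170.8595799    90.        ] [ 547.67546067 -204.41502687   90.        ] yaw -8.518392678650617 -7.247906524175373
-5 [ 594.01766516 -190.54709623] [ 595.98834719 -189.9746868 ]
-7 [ 595.05146163 -188.7254133 ] [ 595.35589083 -187.97787365]
-9 [ 596.14820416 -186.94091908] [ 594.79350751 -185.9602045 ]
tip (array([ 544.20267285, -147.77952179,  124.16602126]), np.float64(3.244556096131787))
sc [array([ 646.91966436, -216.27477531,   90.        ]), array([ 655.20607613, -174.70308261,   90.        ]), array([ 556.86612803, -158.16570364,   90.        ]), array([ 543.41703981, -201.7837273 ,   90.        ])]
```

>>> step_arm:
  targets:
    - [[17, 91, 0, 0, 0, -0.304], [17, 91, 0, 0, 0, -0.304], [17, 91, 0, 0, 0, -0.304], [17, 91, -30, 0, 0, -0.304], [17, 91, -60, 0, 0, -0.304], [17, 91, -90, 0, 0, -0.304], [17, 91, -110, 0, 0, -0.304], [17, 91, -118, 0, 0, -0.304], [17, 91, -123, 0, 0, -0.304], [17, 91, -123, 0, 0, -0.304], [17, 91, -123, 0, 0, -0.304]]
  fingers: 1
  newtons: 30

```text
time: 11.75
tool_pos: [547.7, -99.6, 124.2]
tcp_rot: [-180.0, 0.1, 172.1]
ft_force: [0.2, 0.1, 0.7]
finger_gap: -0.0
grip_force: 0.0
```

```bash
python3 - <<'E'
from h import *
q=r.sense(); print(q['time'],q['tool_pos'],q['tcp_rot'],q['finger_gap'])
w=snap('wrist');t=snap('scene')
c=np.zeros((480,800,3),np.uint8);c[:300,:400]=cv2.resize(w['img'],(400,300));c[:480,400:]=cv2.resize(t['img'][200:360,160:293],(400,480))
cv2.imwrite('pics/z5.png',c)
E
```

```text
11.75 [547.65287213 -99.60031577 124.21934707] [-1.79991049e+02  9.66025815e-02  1.72076005e+02] -0.0009463070119251937
```

View pics/z5.png

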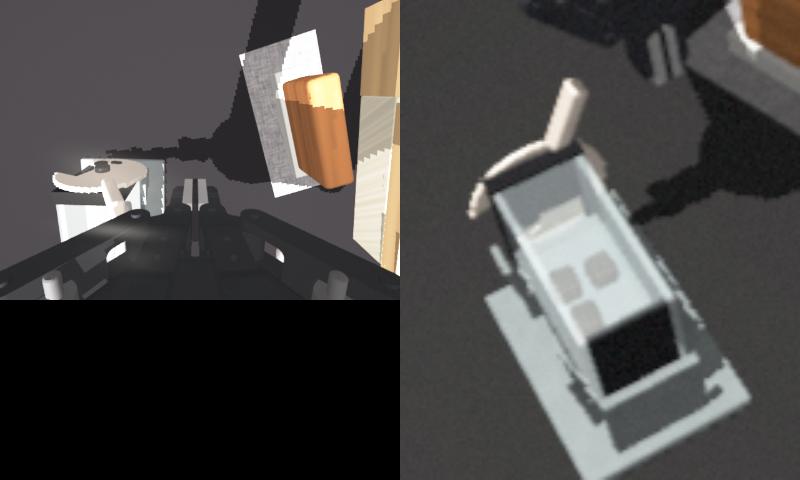

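>>> step_arm:
  targets:
    - [[-1, -6, -1, 0, 0, 0], [-2, -12, -1, 0, 0, 0], [-3, -18, -1, 0, 0, 0], [-3, -24, -1, 0, 0, 0], [-4, -30, -1, 0, 0, 0], [-5, -36, -1, 0, 0, 0], [-6, -42, -1, 0, 0, 0], [-7, -48, -1, 0, 0, 0], [-8, -54, -1, 0, 0, 0], [-8, -60, -1, 0, 0, 0], [-9, -66, -1, 0, 0, 0], [-10, -72, -1, 0, 0, 0]]

```text
time: 12.85
tool_pos: [536.8, -172.4, 121.8]
tcp_rot: [180.0, -0.0, 172.0]
ft_force: [-1.1, 1.0, 0.0]
finger_gap: -0.2
grip_force: 0.2
```

>>> step_arm:
  targets:
    - [[-1, -4, 0, 0, 0, 0], [-1, -8, 0, 0, 0, 0], [-2, -12, 0, 0, 0, 0], [-2, -16, 0, 0, 0, 0], [-2, -16, 0, 0, 0, 0], [-2, -16, 0, 0, 0, 0]]

```text
time: 13.35
tool_pos: [534.9, -188.1, 122.0]
tcp_rot: [-180.0, 0.0, 172.0]
ft_force: [0.6, -0.1, -0.1]
finger_gap: 0.1
grip_force: 0.0
```

>>> step_arm:
  targets:
    - [[0, -2, 0, 0, 0, 0], [-1, -4, 0, 0, 0, 0], [-1, -6, 0, 0, 0, 0], [-1, -6, 0, 0, 0, 0], [-1, -6, 0, 0, 0, 0]]

```text
time: 13.77
tool_pos: [533.9, -194.0, 121.9]
tcp_rot: [-180.0, 0.0, 172.0]
ft_force: [-0.1, 0.1, -0.3]
finger_gap: -0.3
grip_force: 0.0
```

>>> step_arm:
  targets:
    - [[0, -2, 0, 0, 0, 0], [0, -3, 0, 0, 0, 0], [0, -4, 0, 0, 0, 0], [0, -4, 0, 0, 0, 0]]

```text
time: 14.1
tool_pos: [533.9, -198.0, 121.9]
tcp_rot: [-180.0, 0.0, 172.0]
ft_force: [0.1, 0.3, 0.3]
finger_gap: -0.5
grip_force: 0.2
```

```bash
python3 - <<'E'
from h import *
w=snap('wrist');t=snap('scene')
c=np.zeros((480,800,3),np.uint8);c[:300,:400]=cv2.resize(w['img'],(400,300));c[:480,400:]=cv2.resize(t['img'][200:360,160:293],(400,480))
cv2.imwrite('pics/z6.png',c)
E
```

```text
(no output)
```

View pics/z6.png

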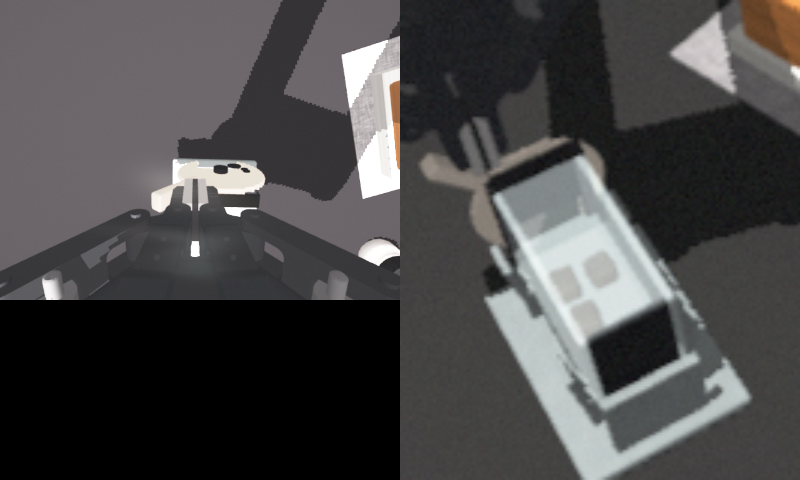

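>>> step_arm:
  targets:
    - [[0, -1, 0, 0, 0, 0], [0, -2, 0, 0, 0, 0], [0, -3, 0, 0, 0, 0], [0, -3, 0, 0, 0, 0], [0, -3, 0, 0, 0, 0]]

```text
time: 14.62
tool_pos: [533.9, -201.0, 122.0]
tcp_rot: [-180.0, 0.0, 172.0]
ft_force: [-0.2, 0.2, 0.1]
finger_gap: -0.3
grip_force: 0.3
```

>>> step_arm:
  targets:
    - [[0, -1, 0, 0, 0, 0], [0, -2, 0, 0, 0, 0], [0, -2, 0, 0, 0, 0], [0, -2, 0, 0, 0, 0]]

```text
time: 14.95
tool_pos: [533.8, -202.8, 121.9]
tcp_rot: [180.0, -0.0, 172.0]
ft_force: [0.5, 1.7, 1.8]
finger_gap: 0.2
grip_force: 0.7
```

>>> step_arm:
  targets:
    - [[0, -1, 0, 0, 0, 0], [0, -1.5, 0, 0, 0, 0], [0, -1.5, 0, 0, 0, 0], [0, -1.5, 0, 0, 0, 0]]

```text
time: 15.28
tool_pos: [533.8, -204.4, 121.9]
tcp_rot: [180.0, -0.0, 172.0]
ft_force: [-0.9, 1.5, 1.0]
finger_gap: 0.2
grip_force: 0.7
```

>>> step_arm:
  targets:
    - [[0, -1, 0, 0, 0, 0], [0, -1.5, 0, 0, 0, 0], [0, -1.5, 0, 0, 0, 0], [0, -1.5, 0, 0, 0, 0]]

```text
time: 15.62
tool_pos: [533.9, -205.9, 121.9]
tcp_rot: [180.0, 0.0, 172.0]
ft_force: [0.0, 1.7, 1.0]
finger_gap: -0.0
grip_force: 0.7
```

```bash
python3 - <<'E'
from h import *
t=snap('scene')
c=cv2.resize(t['img'][215:315,170:270],(600,600),interpolation=cv2.INTER_CUBIC)
cv2.imwrite('pics/z7.png',c)
E
```

```text
(no output)
```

View pics/z7.png

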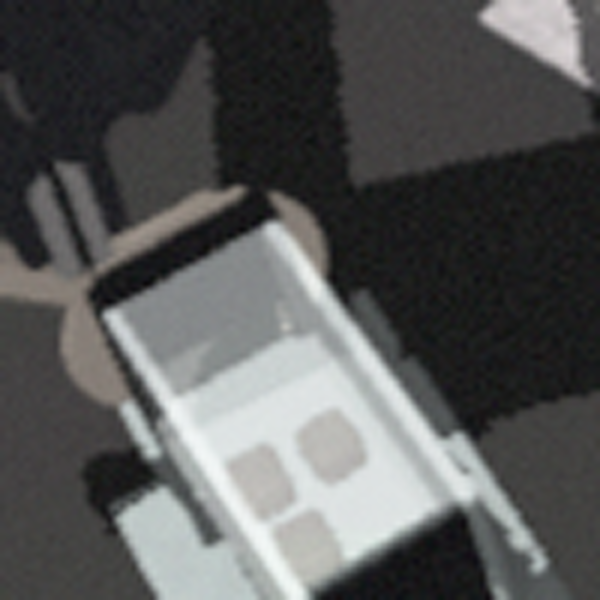

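>>> step_arm:
  targets:
    - [[0, -1, 0, 0, 0, 0], [0, -2, 0, 0, 0, 0], [0, -2, 0, 0, 0, 0], [0, -2, 0, 0, 0, 0]]

```text
time: 16.0
tool_pos: [533.9, -208.0, 121.9]
tcp_rot: [-180.0, 0.0, 172.0]
ft_force: [0.3, 0.5, 0.7]
finger_gap: 0.2
grip_force: 0.7
```

>>> step_arm:
  targets:
    - [[0, -1, 0, 0, 0, 0], [0, -2, 0, 0, 0, 0], [0, -3, 0, 0, 0, 0], [0, -3, 0, 0, 0, 0], [0, -3, 0, 0, 0, 0]]

```text
time: 16.42
tool_pos: [533.9, -211.0, 121.9]
tcp_rot: [-180.0, 0.0, 172.0]
ft_force: [0.0, 1.3, 0.0]
finger_gap: 0.1
grip_force: 0.7
```

```bash
python3 - <<'E'
from h import *
t=snap('scene');w=snap('wrist');q=r.sense();print(q['ft_force'],q['wrist_torque'],q['tool_pos'])
np.save('s8.npy',t,allow_pickle=True);np.save('w8.npy',w,allow_pickle=True)
c=np.zeros((500,800,3),np.uint8)
c[:400,:400]=cv2.resize(t['img'][215:315,170:270],(400,400),interpolation=cv2.INTER_CUBIC)
c[:,400:]=cv2.resize(w['img'][220:420,200:360],(400,500),interpolation=cv2.INTER_CUBIC)
cv2.imwrite('pics/z8.png',c)
E
```

```text
[0.05507832 1.38770929 0.8848205 ] [ 0.2317565   0.01619118 -0.03238384] [ 533.88309926 -210.92659736  121.96545339]
```

View pics/z8.png

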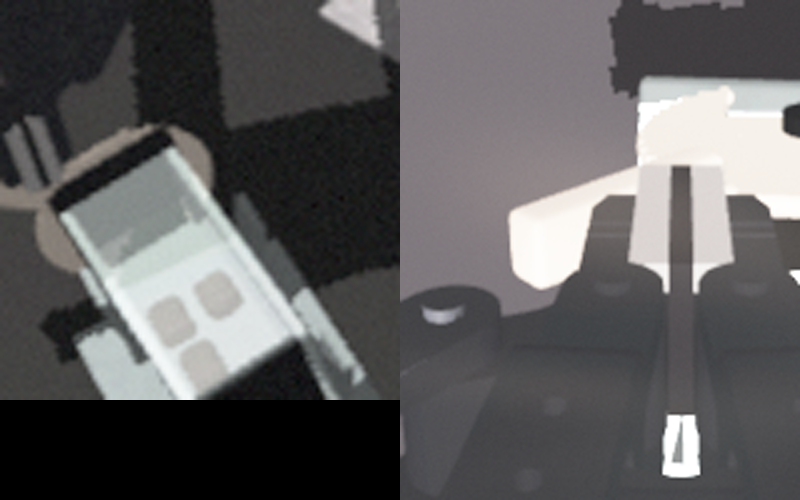

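>>> step_arm:
  targets:
    - [[0, 3, 0, 0, 0, 0], [0, 6, 0, 0, 0, 0], [0, 9, 0, 0, 0, 0], [0, 12, 0, 0, 0, 0], [0, 16, 0, 0, 0, 0], [0, 24, 0, 0, 0, 0], [0, 24, 30, 0, 0, 0], [0, 24, 60, 0, 0, 0], [0, 24, 90, 0, 0, 0], [0, 24, 120, 0, 0, 0], [0, 24, 120, 0, 0, 0], [0, 24, 120, 0, 0, 0]]

```text
time: 17.52
tool_pos: [535.1, -186.9, 244.5]
tcp_rot: [-179.9, 0.3, 172.1]
ft_force: [-0.5, 0.5, -0.3]
finger_gap: 0.2
grip_force: 0.0
```

>>> step_arm:
  targets:
    - [[-40, 60, 20, 0, 0, 0], [-80, 100, 20, 0, 0, 0], [-120, 140, 20, 0, 0, 0], [-140, 180, 20, 0, 0, 0], [-140, 180, 20, 0, 0, 0], [-140, 180, 20, 0, 0, 0], [-140, 180, 20, 0, 0, 0]]
  fingers: -1

```text
time: 18.1
tool_pos: [391.2, -3.7, 260.4]
tcp_rot: [179.9, -0.1, 172.2]
ft_force: [0.2, -0.0, 0.0]
finger_gap: 83.3
grip_force: 0.0
```

```bash
python3 - <<'E'
from h import *
s=snap('scene');t=snap('top')
np.save('s9.npy',s,allow_pickle=True);np.save('t9.npy',t,allow_pickle=True)
c=np.zeros((520,800,3),np.uint8)
c[:500,:400]=cv2.resize(t['img'][220:320,375:455],None,fx=5,fy=5,interpolation=cv2.INTER_CUBIC)
c[:520,400:]=cv2.resize(s['img'][225:355,180:280],None,fx=4,fy=4,interpolation=cv2.INTER_CUBIC)
cv2.imwrite('pics/z9.png',c)
E
```

```text
(no output)
```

View pics/z9.png

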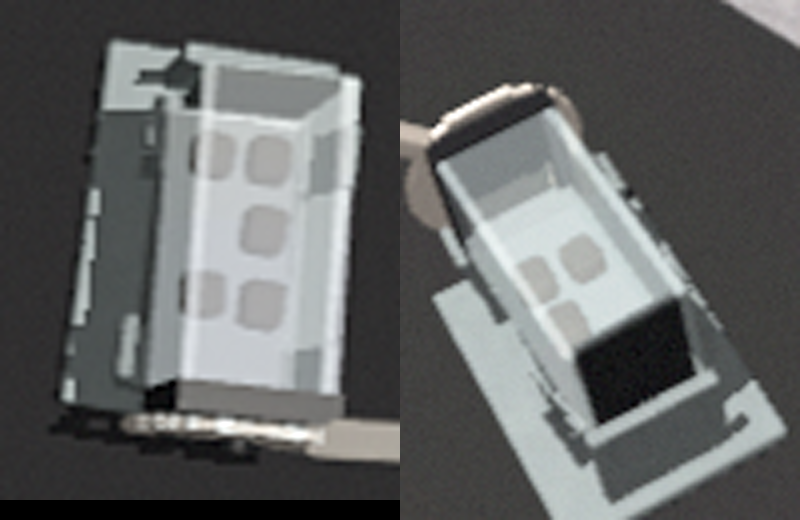

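```bash
python3 - <<'E'
from h import *
t=load('t9');s=load('s9')
T=lambda p:(375+p[0]/5,220+p[1]/5); S=lambda p:(180+(p[0]-400)/4,225+p[1]/4)
yaw=lambda a,b:np.degrees(np.arctan2(*(b-a)[1::-1]))
print('cradle',yaw(onz(t,T((62,400)),2),onz(t,T((110,42)),2)))
sc=[onz(s,S(p),90) for p in((575,350),(682,297),(555,108),(440,150))]
print('scene jar',np.round(sc,1),np.mean(sc,0),yaw(sc[3],sc[0]),yaw(sc[2],sc[1]))
br=onz(t,T((362,78)),90);fr=onz(t,T((342,390)),90);y=yaw(fr,br);print('top yaw',y,br,fr)
a=np.radians(y);X=np.array([np.cos(a),np.sin(a)]);Y=np.array([-X[1],X[0]]);print(br[:2]-55*X+24*Y)
q=r.sense();print(q['tool_pos'],q['tcp_rot'])
E
```

```text
cradle -9.552407945818949
scene jar [[ 647.9 -214.1   90. ]
 [ 655.2 -174.7   90. ]
 [ 555.6 -159.5   90. ]
 [ 543.4 -201.8   90. ]] [ 600.52272455 -187.52623399   90.        ] -6.714218438196713 -8.656816994349883
top yaw -6.82097939673393 [ 646.72384064 -218.30831599   90.        ] [ 549.18718768 -206.6415509    90.        ]
[ 594.96354692 -187.94597098]
[393.16510137  -6.14559156 260.73431189] [-1.79986653e+02 -5.39662735e-02  1.72150672e+02]
```

>>> step_arm:
  targets:
    - [[204, -182, 0, 0, 0, 0], [204, -182, 0, 0, 0, 0], [204, -182, 0, 0, 0, 0], [204, -182, 0, 0, 0, 0], [204, -182, 0, 0, 0, 0], [204, -182, 0, 0, 0, 0], [204, -182, 0, 0, 0, 0], [204, -182, 0, 0, 0, 0], [204, -182, -30, 0, 0, 0], [204, -182, -60, 0, 0, 0], [204, -182, -90, 0, 0, 0], [204, -182, -90, 0, 0, 0]]
  fingers: -1

```text
time: 19.2
tool_pos: [593.3, -187.9, 162.6]
tcp_rot: [179.8, -0.8, 172.0]
ft_force: [-0.7, 1.7, -0.8]
finger_gap: 85.1
grip_force: 0.0
```

>>> step_arm:
  targets:
    - [[0, 0, -25, 0, 0, 0], [0, 0, -50, 0, 0, 0], [0, 0, -75, 0, 0, 0], [0, 0, -90, 0, 0, 0], [0, 0, -90, 0, 0, 0], [0, 0, -90, 0, 0, 0]]

```text
time: 19.7
tool_pos: [597.4, -189.0, 81.8]
tcp_rot: [180.0, -0.1, 172.0]
ft_force: [-0.2, 0.4, -0.1]
finger_gap: 85.4
grip_force: 0.0
```

>>> step_arm:
  targets:
    - [[0, 1, -10, 0, 0, 0], [0, 1, -17, 0, 0, 0], [0, 1, -17, 0, 0, 0], [0, 1, -17, 0, 0, 0]]

```text
time: 20.03
tool_pos: [597.8, -187.8, 64.9]
tcp_rot: [180.0, -0.0, 172.0]
ft_force: [-0.4, -0.7, 0.3]
finger_gap: 85.6
grip_force: 0.0
```

>>> step_arm:
  targets:
    - [[0, 0, 0, 0, 0, 0], [0, 0, 0, 0, 0, 0], [0, 0, 0, 0, 0, 0], [0, 0, 0, 0, 0, 0], [0, 0, 0, 0, 0, 0], [0, 0, 0, 0, 0, 0], [0, 0, 0, 0, 0, 0], [0, 0, 0, 0, 0, 0]]
  fingers: 1
  newtons: 60

```text
time: 20.7
tool_pos: [598.3, -188.1, 65.7]
tcp_rot: [-180.0, 0.1, 172.0]
ft_force: [-1.3, 0.4, 6.5]
finger_gap: 47.3
grip_force: 63.0
```

>>> step_arm:
  targets:
    - [[0, 0, 10, 0, 0, 0], [0, 0, 25, 0, 0, 0], [0, 0, 50, 0, 0, 0], [0, 0, 80, 0, 0, 0], [0, 0, 110, 0, 0, 0], [0, 0, 140, 0, 0, 0], [0, 0, 140, 0, 0, 0], [0, 0, 140, 0, 0, 0]]

```text
time: 21.37
tool_pos: [598.7, -188.2, 206.8]
tcp_rot: [-180.0, 0.2, 172.0]
ft_force: [0.4, 0.0, -6.6]
finger_gap: 47.5
grip_force: 62.7
```

>>> step_arm:
  targets:
    - [[88, 367, 0, 0, 0, 0.14], [88, 367, 0, 0, 0, 0.14], [88, 367, 0, 0, 0, 0.14], [88, 367, 0, 0, 0, 0.14], [88, 367, 0, 0, 0, 0.14], [88, 367, 0, 0, 0, 0.14], [88, 367, 0, 0, 0, 0.14], [88, 367, 0, 0, 0, 0.14], [88, 367, 0, 0, 0, 0.14], [88, 367, 0, 0, 0, 0.14], [88, 367, 0, 0, 0, 0.14], [88, 367, 0, 0, 0, 0.14]]

```text
time: 22.37
tool_pos: [684.2, 179.3, 201.2]
tcp_rot: [-179.9, -0.3, -179.9]
ft_force: [0.2, -0.6, -5.5]
finger_gap: 47.3
grip_force: 64.2
```

>>> step_arm:
  targets:
    - [[0, 0, -15, 0, 0, 0], [0, 0, -30, 0, 0, 0], [0, 0, -50, 0, 0, 0], [0, 0, -70, 0, 0, 0], [0, 0, -85, 0, 0, 0], [0, 0, -92, 0, 0, 0], [0, 0, -92, 0, 0, 0], [0, 0, -92, 0, 0, 0], [0, 0, -92, 0, 0, 0]]

```text
time: 23.12
tool_pos: [686.8, 179.0, 114.5]
tcp_rot: [180.0, 0.1, -180.0]
ft_force: [-0.0, -0.3, -4.9]
finger_gap: 47.4
grip_force: 64.3
```

>>> step_arm:
  targets:
    - [[-2.7, 0, 6, 0, -0.105, 0], [-6, 0, 11, 0, -0.209, 0], [-10, 0, 16, 0, -0.314, 0], [-14, 0, 20, 0, -0.419, 0], [-19, 0, 24, 0, -0.524, 0], [-25, 0, 27, 0, -0.628, 0], [-30, 0, 30, 0, -0.733, 0], [-37, 0, 32, 0, -0.838, 0], [-43, 0, 34, 0, -0.942, 0], [-49, 0, 35, 0, -1.047, 0], [-56, 0, 35, 0, -1.152, 0], [-63, 0, 35, 0, -1.257, 0]]

```text
time: 24.12
tool_pos: [617.7, 174.7, 176.8]
tcp_rot: [179.8, 58.6, 179.2]
ft_force: [25.2, -5.6, 34.7]
finger_gap: 47.2
grip_force: 65.9
```

```bash
python3 - <<'E'
from h import *
q=r.sense(); print(q['time'],q['tool_pos'],q['tcp_rot'],q['joint_pos'].round(0))
w=snap('wrist');t=snap('scene');p=snap('top')
c=np.zeros((540,800,3),np.uint8);c[:300,:400]=cv2.resize(w['img'],(400,300));c[:480,400:]=cv2.resize(t['img'][90:270,290:480],(400,480));c[300:540,:400]=cv2.resize(p['img'][210:390,60:360],(400,240))
cv2.imwrite('pics/z10.png',c)
E
```

```text
24.1167 [617.65528209 174.74198998 176.78149994] [179.78148179  58.55245777 179.18110161] [ 21. -14. 133. -77.  19.  -2.]
```

View pics/z10.png

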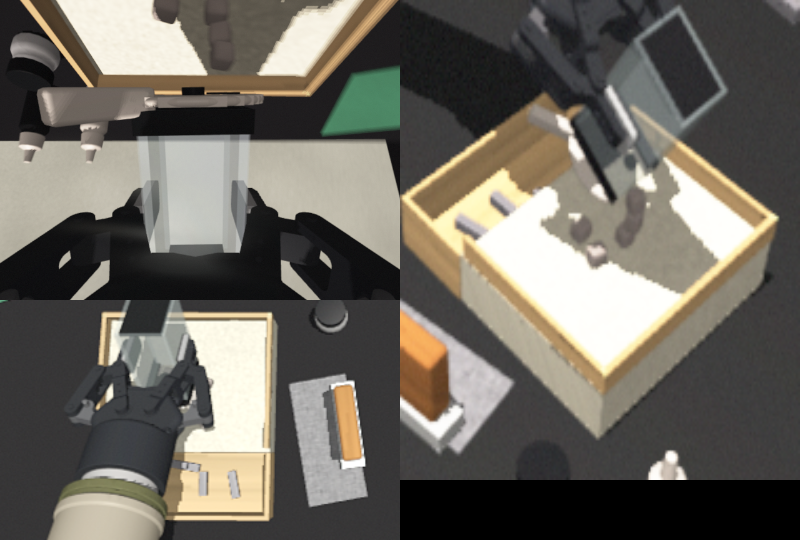

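>>> step_arm:
  targets:
    - [[2, 0, 5, 0, 0.05, 0], [5, 0, 10, 0, 0.12, 0], [8, 0, 15, 0, 0.2, 0], [8, 0, 15, 0, 0.2, 0], [8, 0, 15, 0, 0.2, 0]]

```text
time: 24.68
tool_pos: [628.2, 175.3, 196.4]
tcp_rot: [-179.4, 47.2, -179.8]
ft_force: [-0.6, 0.2, -2.7]
finger_gap: 47.2
grip_force: 64.5
```

```bash
python3 - <<'E'
from h import *
q=r.sense(); print(q['time'],q['tool_pos'],q['tcp_rot'],q['joint_pos'].round(1),q['ft_force'],q['wrist_torque'])
E
```

```text
24.6833 [628.18330761 175.30913243 196.41467464] [-179.43487263   47.20505822 -179.7528299 ] [ 18.2 -13.4 123.5 -30.5  27.6 -50. ] [-0.59381924  0.24335508 -2.72230623] [ 0.03469174  0.72732824 -0.00603638]
```

>>> step_arm:
  targets:
    - [[0, 0, -15, 0, 0, 0], [5, 3, -28, 0, 0, 0], [5, 3, -34, 0, 0, 0], [15, 3, -24, 0, 0, 0], [-5, 3, -44, 0, 0, 0], [15, 3, -24, 0, 0, 0], [-5, 3, -44, 0, 0, 0], [15, 3, -24, 0, 0, 0], [-5, 3, -44, 0, 0, 0], [15, 3, -24, 0, 0, 0], [5, 3, -34, 0, 0, 0], [5, 3, -34, 0, 0, 0]]

```text
time: 25.68
tool_pos: [629.8, 177.0, 156.8]
tcp_rot: [-179.3, 47.0, -179.8]
ft_force: [-0.2, 0.1, -5.0]
finger_gap: 47.1
grip_force: 66.0
```

```bash
python3 - <<'E'
from h import *
q=r.sense(); print(q['time'],q['tool_pos'],q['tcp_rot'],q['joint_pos'].round(1),q['ft_force'])
E
```

```text
25.6833 [629.82027506 177.01475163 156.83670289] [-179.28153195   47.01133866 -179.77610434] [ 18.4  -8.9 124.2 -36.8  23.7 -42.9] [-0.1593212   0.09079336 -5.00477388]
```

>>> step_arm:
  targets:
    - [[0, 0, 20, 0, 0, 0], [5, 0, 40, 0, 0.1, 0], [5, 0, 50, 0, 0.2, 0], [5, 0, 50, 0, 0.3, 0], [5, 0, 50, 0, 0.4, 0], [5, 0, 50, 0, 0.5, 0], [5, 0, 50, 0, 0.6, 0], [5, 0, 50, 0, 0.7, 0], [5, 0, 50, 0, 0.82, 0], [5, 0, 50, 0, 0.82, 0], [5, 0, 50, 0, 0.82, 0], [5, 0, 50, 0, 0.82, 0]]

```text
time: 26.68
tool_pos: [636.0, 177.6, 207.5]
tcp_rot: [-179.5, 0.3, -179.9]
ft_force: [0.0, 1.1, -4.1]
finger_gap: 47.4
grip_force: 65.6
```

>>> step_arm:
  targets:
    - [[0, 0, 0, 0, 0, 0], [-20, -260, 0, 0, 0, -0.14], [-20, -260, 0, 0, 0, -0.14], [-20, -260, 0, 0, 0, -0.14], [-20, -260, 0, 0, 0, -0.14], [-20, -260, 0, 0, 0, -0.14], [-20, -260, 0, 0, 0, -0.14], [-20, -260, 0, 0, 0, -0.14], [-20, -260, 0, 0, 0, -0.14], [-20, -260, 0, 0, 0, -0.14], [-20, -260, 0, 0, 0, -0.14], [-20, -260, 0, 0, 0, -0.14]]

```text
time: 27.68
tool_pos: [615.3, -80.9, 208.1]
tcp_rot: [-179.5, 0.2, 172.1]
ft_force: [-0.4, 0.5, -4.6]
finger_gap: 47.3
grip_force: 65.8
```

```bash
cat > cnt.py <<'E'
from h import *
q=r.sense(); print(q['time'],q['tool_pos'].round(1),q['tcp_rot'].round(1),q['joint_pos'].round(1),q['ft_force'].round(1))
t=snap('top');s=snap('scene');np.save('tL.npy',t,allow_pickle=True);np.save('sL.npy',s,allow_pickle=True)
def blobs(s,poly3,z,thr):
    P=np.array([proj(s,p) for p in poly3]).astype(np.int32)
    roi=np.zeros(s['img'].shape[:2],np.uint8);cv2.fillPoly(roi,[P],255)
    g=cv2.cvtColor(s['img'],cv2.COLOR_BGR2GRAY);m=((g<thr)&(roi>0)).astype(np.uint8)
    for c in cv2.findContours(m,0,2)[0]:
        if cv2.contourArea(c)>8:
            M=cv2.moments(c);p=(M['m10']/M['m00'],M['m01']/M['m00']);print(np.round(p,1),cv2.contourArea(c),onz(s,p,z)[:2].round(0))
pl=[(x,y,45) for x,y in((516,84),(516,274),(672,274),(672,84))]
print('top');blobs(t,pl,52,185)
print('scene');blobs(s,pl,52,185)
E
python3 cnt.py
```

```text
27.6833 [615.3 -80.9 208.1] [-179.5    0.2  172.1] [-12.   11.8  85.1  -0.5  82.8 -94. ] [-0.4  0.5 -4.6]
top
[196.2 307.2] 20.0 [539. 184.]
[209.5 287.7] 73.5 [570. 163.]
[216.  273.5] 16.0 [594. 154.]
[195.3 270.6] 44.0 [599. 188.]
[242.7 275.5] 1243.0 [590. 109.]
scene
[382.8 187.2] 28.5 [600. 151.]
[375.  178.4] 22.5 [575. 157.]
[396.2 177. ] 75.0 [598. 188.]
[358.9 199.2] 1079.0 [593.  99.]
[371.6 163.4] 28.5 [542. 182.]
```

>>> step_arm:
  targets:
    - [[-17, -107, 0, 0, 0, 0], [-17, -107, 0, 0, 0, 0], [-17, -107, 0, 0, 0, 0], [-17, -107, 0, 0, 0, 0], [-17, -107, -30, 0, 0, 0], [-17, -107, -60, 0, 0, 0], [-17, -107, -85, 0, 0, 0], [-17, -107, -100, 0, 0, 0], [-17, -107, -105, 0, 0, 0], [-17, -107, -105, 0, 0, 0], [-17, -107, -105, 0, 0, 0]]

```text
time: 28.7
tool_pos: [598.9, -189.0, 103.2]
tcp_rot: [-179.5, 0.1, 172.1]
ft_force: [-0.3, -0.6, -4.3]
finger_gap: 47.5
grip_force: 65.8
```

```bash
python3 cnt.py
```

```text
28.7 [ 598.9 -189.   103.2] [-1.795e+02  1.000e-01  1.721e+02] [ -21.9   18.1   89.2   -0.5   72.5 -103.9] [-0.3 -0.6 -4.3]
top
[194.6 307.2] 63.0 [539. 187.]
[209.5 287.7] 73.5 [570. 163.]
[214.1 271.6] 66.0 [597. 157.]
[195.3 270.1] 49.0 [599. 188.]
scene
[382.9 187.3] 30.5 [600. 151.]
[350.5 203.6] 42.0 [591.  81.]
[375.1 178.4] 24.5 [575. 157.]
[396.2 177. ] 77.5 [598. 188.]
[371.6 163.4] 30.0 [542. 182.]
```

```bash
python3 - <<'E'
from h import *
t=load('tL');s=load('sL')
g=cv2.cvtColor(s['img'],cv2.COLOR_BGR2GRAY);print(g[158:186:1,388:410])
g=cv2.cvtColor(t['img'],cv2.COLOR_BGR2GRAY);print(g[254:282,186:206])
print(t['img'][232:300:4,392:446:4].mean(2).astype(int))
E
```

```text
[[253 253 253 253 253 253 253 253 253 253 253 253 253 253 253 253 253 253
  253 253 253 253]
 [254 253 253 253 253 253 253 253 253 253 253 253 253 253 253 253 253 253
  253 253 253 253]
 [253 253 253 253 253 253 253 253 254 253 253 253 253 253 253 253 253 253
  253 253 253 253]
 [253 253 253 254 254 253 253 253 253 253 253 253 253 253 253 253 253 253
  253 253 253 253]
 [254 253 253 253 253 254 253 253 253 253 253 253 253 253 253 253 253 253
  253 253 253 254]
 [254 253 253 253 253 253 253 253 253 253 253 253 253 253 253 253 253 253
  253 253 253 254]
 [253 253 253 253 253 253 253 253 253 253 253 253 253 253 253 253 253 253
  253 253 254 254]
 [253 253 254 254 254 253 253 253 253 253 253 253 253 253 253 253 253 253
  253 253 253 254]
 [253 253 253 254 253 253 253 253 253 253 253 253 253 253 253 253 253 253
  253 253 253 253]
 [253 253 254 254 253 253 253 249 244 248 252 253 253 253 253 253 253 253
  253 253 253 253]
 [253 253 253 253 253 250 241 234 229 232 241 250 253 253 254 253 253 253
  253 253 253 252]
 [253 253 253 253 251 241 229 226 226 227 230 237 250 253 253 253 253 253
  2
[... 4189 characters left out ...]
1  66  61  60  62  62  46  25  74  73  73  73  73]
 [ 37  25  31  34  42  42  25  25  17  73  72  74  72  74]
 [ 54  21  32  37  38  33  27  24  55  73  73  74  72  75]
 [ 73  78  26  22  22  27  26  30  71  72  71  70  72  73]
 [ 81  83  85  69  77  35  28  19  73  73  71  71  73  71]
 [ 82  79  83  59  82 144 140 191  73  71  71  72  72  71]
 [ 84  80  82  54  82 142 139  91  72  72  73  74  72  72]
 [ 81  81  83  57  82 142 139  70  73  72  72  73  71  70]
 [ 80  83  79  64  82 141 143  72  73  71  72  74  73  71]
 [ 80  82  83  80  82 140 110  73  73  73  73  73  73  73]
 [ 82  80  81  82  82 126  74  72  72  73  72  71  73  73]
 [ 80  83  64  82  78  51  74  72  71  72  70  70  74  73]]
```

```bash
python3 - <<'E'
from h import *
t=load('tL');s=load('sL')
def tri(p,q):
    e1,d1=ray(t,p);e2,d2=ray(s,q);A=np.c_[d1,-d2];k=np.linalg.lstsq(A,e2-e1,rcond=None)[0]
    return ((e1+k[0]*d1+e2+k[1]*d2)/2).round(1),np.linalg.norm(e1+k[0]*d1-e2-k[1]*d2).round(1)
print(tri((194.5,268.2),(396.5,170.3)))
g=cv2.cvtColor(s['img'],cv2.COLOR_BGR2GRAY);print(g[176:194,375:392])
g=cv2.cvtColor(t['img'],cv2.COLOR_BGR2GRAY);print(g[264:280,206:222]);print(g[280:296,200:218])
E
```

```text
(array([600.2, 183.6,  71.7]), np.float64(0.1))
[[226 218 186 139 124 244 253 253 253 253 253 253 253 254 253 253 234]
 [206 189 142 100 105 243 254 253 253 254 254 254 254 254 254 253 247]
 [149 133 106  91 104 245 254 254 253 254 254 254 254 254 253 254 249]
 [117 108  99 104 228 253 254 253 253 253 253 254 254 254 253 253 247]
 [114 107 105 224 252 254 254 249 246 246 241 251 254 254 254 253 252]
 [122 188 171 240 249 243 241 233 229 230 226 239 252 253 253 253 253]
 [246 250 249 243 233 226 226 226 226 227 227 227 237 251 253 253 253]
 [253 253 254 238 205 222 228 228 227 227 226 222 212 248 253 253 253]
 [254 254 254 230 145 198 226 229 226 222 217 205 177 233 252 254 254]
 [253 254 252 206 118 148 202 216 206 191 171 150 127 239 253 254 254]
 [253 254 249 189 119 124 144 160 152 139 125 113 104 239 253 253 253]
 [254 254 253 224 133 124 125 126 119 115 107 100  99 242 253 253 254]
 [254 254 254 245 172 120 124 118 106 100 100  91  99 184 250 254 254]
 [254 254 254 253 233 152 117 109  99 103 153 236 249 249 253 254 254]
 [254 254 254 254 252 213 162 178 148 227 249 253 254 254 
[... 1800 characters left out ...]
189 159 139 212 240 237]
 [235 237 238 217 163 170 186 188 189 191 193 194 192 162 140 210 239 236]
 [235 237 237 227 193 169 188 189 191 192 194 196 194 166 126 192 236 234]
 [234 237 234 235 216 173 190 190 191 192 193 195 195 174 129 187 238 236]
 [236 237 235 236 213 160 188 191 191 189 185 179 175 156 129 199 239 239]
 [235 237 236 237 218 160 168 170 166 165 156 135 104 111 159 214 240 241]
 [235 237 236 237 243 222 152 146 124 128 128 133 141 203 242 240 237 239]
 [237 237 235 234 238 240 240 231 225 238 234 236 237 236 236 237 237 237]
 [238 238 235 235 237 235 234 235 234 233 233 233 237 237 235 237 239 239]
 [239 239 238 237 237 234 233 233 234 235 235 237 240 240 237 238 240 238]]
```

>>> step_arm:
  targets:
    - [[-1, 1, -12, 0, 0, 0], [-1, 1, -20, 0, 0, 0], [-1, 1, -25, 0, 0, 0], [-1, 1, -29, 0, 0, 0], [-1, 1, -32, 0, 0, 0], [-1, 1, -34, 0, 0, 0], [-1, 1, -35, 0, 0, 0], [-1, 1, -35, 0, 0, 0]]

```text
time: 29.47
tool_pos: [599.3, -189.3, 70.2]
tcp_rot: [-179.5, 0.4, 172.0]
ft_force: [-2.7, 1.1, 9.5]
finger_gap: 47.3
grip_force: 67.5
```

```bash
cat > jar.py <<'E'
from h import *
q=r.sense(); print(q['time'],q['tool_pos'].round(1),q['tcp_rot'].round(1),q['ft_force'].round(1))
def f(s):
    g=cv2.cvtColor(s['img'],cv2.COLOR_BGR2GRAY)[285:345,215:265]
    m=(g<40).astype(np.uint8);n,l,st,c=cv2.connectedComponentsWithStats(m)
    i=1+st[1:,4].argmax();cc=max(cv2.findContours((l==i).astype(np.uint8),0,2)[0],key=cv2.contourArea)
    b=cv2.boxPoints(cv2.minAreaRect(cc))+[215,285]
    return st[i],c[i].round(1)+[215,285],b.round(1).tolist()
s=snap('scene');np.save('sJ.npy',s,allow_pickle=True)
for x in (load('scene0'),load('s9'),s): print(f(x))
g=cv2.cvtColor(s['img'],cv2.COLOR_BGR2GRAY)
E
python3 jar.py
```

```text
29.4667 [ 599.3 -189.3   70.2] [-179.5    0.4  172. ] [-2.7  1.1  9.5]
(array([  8,  17,  29,  29, 488], dtype=int32), array([237.6, 316.2]), [[220.6, 315.2], [247.8, 301.6], [255.6, 317.2], [228.4, 330.8]])
(array([ 10,  16,  28,  30, 494], dtype=int32), array([238.8, 315.4]), [[221.3, 314.7], [248.5, 300.0], [257.0, 315.8], [229.8, 330.4]])
(array([ 10,  20,  27,  27, 380], dtype=int32), array([238.7, 317.9]), [[221.8, 319.4], [249.7, 304.4], [256.1, 316.3], [228.2, 331.3]])
```

>>> step_arm:
  targets:
    - [[0, 0, 1, 0, 0, 0], [0, 0, 1, 0, 0, 0], [0, 0, 1, 0, 0, 0]]

```text
time: 29.77
tool_pos: [599.0, -189.2, 70.3]
tcp_rot: [-179.5, 0.3, 172.0]
ft_force: [1.6, -0.4, 6.8]
finger_gap: 47.3
grip_force: 66.8
```

>>> step_arm:
  targets:
    - [[0, 0, 0, 0, 0, 0], [0, 0, 0, 0, 0, 0], [0, 0, 0, 0, 0, 0], [0, 0, 0, 0, 0, 0], [0, 0, 0, 0, 0, 0], [0, 0, 0, 0, 0, 0], [0, 0, 0, 0, 0, 0], [0, 0, 0, 0, 0, 0]]
  fingers: -1

```text
time: 30.43
tool_pos: [597.1, -188.4, 68.3]
tcp_rot: [-179.5, 0.1, 172.0]
ft_force: [0.0, 0.1, 0.4]
finger_gap: 85.6
grip_force: 0.0
```

```bash
python3 jar.py
```

```text
30.4333 [ 597.1 -188.4   68.3] [-1.795e+02  1.000e-01  1.720e+02] [0.  0.1 0.4]
(array([  8,  17,  29,  29, 488], dtype=int32), array([237.6, 316.2]), [[220.6, 315.2], [247.8, 301.6], [255.6, 317.2], [228.4, 330.8]])
(array([ 10,  16,  28,  30, 494], dtype=int32), array([238.8, 315.4]), [[221.3, 314.7], [248.5, 300.0], [257.0, 315.8], [229.8, 330.4]])
(array([  9,  17,  29,  29, 483], dtype=int32), array([237.8, 316.2]), [[220.6, 315.2], [247.8, 301.6], [255.6, 317.2], [228.4, 330.8]])
```

>>> step_arm:
  targets:
    - [[0, 0, 30, 0, 0, 0], [0, 0, 60, 0, 0, 0], [0, 0, 95, 0, 0, 0], [0, 0, 130, 0, 0, 0], [0, 0, 160, 0, 0, 0], [-72, -70, 160, 0, 0, 0], [-72, -70, 160, 0, 0, 0], [-72, -70, 160, 0, 0, 0], [-72, -70, 160, 0, 0, 0], [-72, -70, 160, 0, 0, 0]]
  fingers: 1
  newtons: 30

```text
time: 31.32
tool_pos: [524.8, -259.1, 228.6]
tcp_rot: [-179.5, 0.1, 171.9]
ft_force: [0.5, 0.4, -0.6]
finger_gap: 0.0
grip_force: 0.0
```

>>> step_arm:
  targets:
    - [[0, 0, -30, 0, 0, 0], [0, 0, -60, 0, 0, 0], [0, 0, -85, 0, 0, 0], [0, 0, -95, 0, 0, 0], [0, 0, -100, 0, 0, 0], [0, 0, -100, 0, 0, 0], [0, 0, -100, 0, 0, 0]]

```text
time: 31.9
tool_pos: [526.3, -258.5, 129.8]
tcp_rot: [-179.5, 0.2, 172.0]
ft_force: [0.3, -0.0, -0.3]
finger_gap: -0.0
grip_force: 0.0
```

>>> step_arm:
  targets:
    - [[0, 0, -7, 0, 0, 0], [0, 3, -8, 0, 0, 0], [1, 9, -8, 0, 0, 0], [2, 15, -8, 0, 0, 0], [3, 21, -8, 0, 0, 0], [4, 27, -8, 0, 0, 0], [5, 33, -8, 0, 0, 0], [5, 39, -8, 0, 0, 0], [6, 45, -8, 0, 0, 0], [7, 51, -8, 0, 0, 0], [8, 57, -8, 0, 0, 0], [9, 63, -8, 0, 0, 0]]

```text
time: 32.9
tool_pos: [534.3, -194.8, 120.3]
tcp_rot: [-179.5, 0.1, 172.0]
ft_force: [0.5, 0.4, 1.0]
finger_gap: 0.2
grip_force: 0.3
```

>>> step_arm:
  targets:
    - [[1, 5, 0, 0, 0, 0], [2, 10, 0, 0, 0, 0], [2, 15, 0, 0, 0, 0], [3, 20, 0, 0, 0, 0], [3, 25, 0, 0, 0, 0], [4, 29, 0, 0, 0, 0], [4, 29, 0, 0, 0, 0], [4, 29, 0, 0, 0, 0]]

```text
time: 33.57
tool_pos: [538.3, -166.2, 120.4]
tcp_rot: [-179.5, 0.1, 172.0]
ft_force: [0.1, -0.4, 0.5]
finger_gap: 0.2
grip_force: 0.0
```

>>> step_arm:
  targets:
    - [[0, 2, 0, 0, 0, 0], [1, 4, 0, 0, 0, 0], [1, 6, 0, 0, 0, 0], [1, 6, 0, 0, 0, 0], [1, 6, 0, 0, 0, 0]]

```text
time: 33.98
tool_pos: [539.2, -160.3, 120.4]
tcp_rot: [-179.5, 0.1, 172.0]
ft_force: [-0.0, -0.3, 0.5]
finger_gap: 0.3
grip_force: 0.0
```

```bash
python3 jar.py|tail -1
```

```text
(array([  8,  17,  29,  29, 481], dtype=int32), array([237.7, 316.3]), [[220.6, 315.2], [247.8, 301.6], [255.6, 317.2], [228.4, 330.8]])
```

>>> step_arm:
  targets:
    - [[0, 1, 0, 0, 0, 0], [0, 2, 0, 0, 0, 0], [0, 2, 0, 0, 0, 0], [0, 2, 0, 0, 0, 0]]

```text
time: 34.37
tool_pos: [539.3, -158.5, 120.4]
tcp_rot: [-179.5, 0.1, 172.0]
ft_force: [1.2, -0.3, 0.2]
finger_gap: -0.0
grip_force: 0.3
```

```bash
python3 jar.py|tail -1
```

```text
(array([  8,  17,  29,  30, 490], dtype=int32), array([237.3, 316.4]), [[220.2, 315.4], [247.4, 301.8], [255.2, 317.4], [228.0, 331.0]])
```

>>> step_arm:
  targets:
    - [[0, 1, 0, 0, 0, 0], [0, 2, 0, 0, 0, 0], [0, 2, 0, 0, 0, 0], [0, 2, 0, 0, 0, 0]]

```text
time: 34.75
tool_pos: [539.3, -156.4, 120.4]
tcp_rot: [-179.5, 0.1, 172.0]
ft_force: [-0.8, -0.3, 0.8]
finger_gap: 0.0
grip_force: 0.5
```

```bash
python3 jar.py|tail -1
```

```text
(array([  7,  17,  29,  30, 503], dtype=int32), array([236.3, 316.7]), [[219.2, 315.4], [246.4, 301.8], [254.4, 317.8], [227.2, 331.4]])
```

>>> step_arm:
  targets:
    - [[-1, -6, 0, 0, 0, 0], [-2, -12, 0, 0, 0, 0], [-2, -18, 0, 0, 0, 0], [-2, -18, 30, 0, 0, 0], [-2, -18, 60, 0, 0, 0], [-2, -18, 90, 0, 0, 0], [-2, -18, 120, 0, 0, 0], [-70, 60, 140, 0, 0, 0], [-120, 120, 140, 0, 0, 0], [-120, 120, 140, 0, 0, 0], [-120, 120, 140, 0, 0, 0], [-120, 120, 140, 0, 0, 0]]
  fingers: -0.2

```text
time: 35.8
tool_pos: [416.8, -34.2, 260.6]
tcp_rot: [-179.6, 0.0, 172.0]
ft_force: [-0.4, -0.0, 0.6]
finger_gap: 50.8
grip_force: 0.0
```

```bash
cat > chk.py <<'E'
from h import *
q=r.sense();print(q['tool_pos'].round(1),q['tcp_rot'].round(1))
s=snap('scene');t=snap('top');np.save('sF.npy',s,allow_pickle=True);np.save('tF.npy',t,allow_pickle=True)
def tab(s,z=None):
    g=s['img'][220:262,180:240].astype(int);m=(g.min(2)>150).astype(np.uint8)
    ys,xs=np.nonzero(m);o=[]
    for y in range(0,42,3):
        xx=xs[ys==y]; o.append((y+220,xx.min()+180,xx.max()+180) if len(xx) else None)
    return o
print([x for x in zip(tab(load('scene0')),tab(s))])
d=cv2.absdiff(load('scene0')['img'],s['img']).max(2)[225:355,180:280];print('diff px',(d>40).sum(),np.argwhere(d>40).mean(0))
d=cv2.absdiff(load('top0')['img'],t['img']).max(2)[220:320,375:455];print('diff px',(d>40).sum())
g=cv2.cvtColor(t['img'],cv2.COLOR_BGR2HSV)
m=((g[...,1]>140)&(g[...,0]<20)).astype(np.uint8);m[:,:270]=0;m[:,360:]=0
c=max(cv2.findContours(m,0,2)[0],key=cv2.contourArea)
b=cv2.minAreaRect(c);p=np.array([onz(t,x,73)[:2] for x in cv2.boxPoints(b)]);print(b,p.round(1).tolist(),p.mean(0))
# aluminium foot + mat
g=s['img'].min(2)
E
python3 chk.py; python3 jar.py|tail -1
```

```text
[416.8 -34.2 260.6] [-179.6    0.   172. ]
[(None, None), (None, None), ((226, np.int64(215), np.int64(218)), (226, np.int64(225), np.int64(225))), ((229, np.int64(214), np.int64(220)), (229, np.int64(222), np.int64(229))), ((232, np.int64(213), np.int64(218)), (232, np.int64(221), np.int64(227))), ((235, np.int64(212), np.int64(217)), (235, np.int64(219), np.int64(225))), ((238, np.int64(211), np.int64(216)), (238, np.int64(217), np.int64(223))), ((241, np.int64(210), np.int64(214)), (241, np.int64(215), np.int64(221))), ((244, np.int64(209), np.int64(213)), (244, np.int64(213), np.int64(219))), ((247, np.int64(205), np.int64(212)), (247, np.int64(204), np.int64(214))), ((250, np.int64(198), np.int64(204)), (250, np.int64(197), np.int64(203))), ((253, np.int64(194), np.int64(221)), (253, np.int64(193), np.int64(222))), ((256, np.int64(190), np.int64(224)), (256, np.int64(190), np.int64(224))), ((259, np.int64(220), np.int64(226)), (259, np.int64(187), np.int64(226)))]
diff px 1015 [40.4955665  46.69359606]
diff px 467
((320.22723388671875, 301.3326416015625), (55.306339263916016, 13.601395606994629), 82.23483276367188) [[588.1, -1.2], [590.9, -22.7], [505.0, -33.6], [502.3, -12.6]] [546.55376604 -17.51603168]
(array([  7,  17,  29,  30, 501], dtype=int32), array([236.1, 316.7]), [[219.2, 314.8], [246.0, 302.0], [254.0, 318.6], [227.2, 331.4]])
```

>>> step_arm:
  targets:
    - [[130, 17, 0, 0, 0, 0.265], [130, 17, 0, 0, 0, 0.265], [130, 17, 0, 0, 0, 0.265], [130, 17, 0, 0, 0, 0.265], [130, 17, -30, 0, 0, 0.265], [130, 17, -70, 0, 0, 0.265], [130, 17, -100, 0, 0, 0.265], [130, 17, -120, 0, 0, 0.265], [130, 17, -120, 0, 0, 0.265], [130, 17, -120, 0, 0, 0.265]]
  fingers: -0.2
  newtons: 60

```text
time: 36.78
tool_pos: [548.4, -20.3, 138.9]
tcp_rot: [-179.6, -0.1, -172.9]
ft_force: [0.4, -0.6, 1.3]
finger_gap: 50.9
grip_force: 0.0
```

```bash
python3 - <<'E'
from h import *
s=load('sF');a=np.radians(-8);X=np.array([np.cos(a),np.sin(a),0]);Y=np.array([-X[1],X[0],0]);C=np.array([597,-187.5,60])
for th in (26,30,35,40,45):
    k=np.radians(th);print(th,[proj(s,C-58.5*X+rr*(np.sin(k)*Y+np.cos(k)*np.array([0,0,1]))).round(1).tolist() for rr in(71,40)])
q=r.sense();print(q['tool_pos'].round(1),q['tcp_rot'].round(1))
w=snap('wrist');g=cv2.cvtColor(w['img'],cv2.COLOR_BGR2HSV)
m=((g[...,1]>140)&(g[...,0]<14)).astype(np.uint8)
c=max(cv2.findContours(m,0,2)[0],key=cv2.contourArea); b=cv2.minAreaRect(c); p=np.array([onz(w,x,73)[:2] for x in cv2.boxPoints(b)]);print(b,p.round(1).tolist(),p.mean(0))
E
```

```text
26 [[216.2, 228.7], [211.3, 245.0]]
30 [[219.2, 228.4], [213.0, 244.8]]
35 [[222.8, 228.4], [215.0, 244.7]]
40 [[226.2, 228.7], [216.9, 244.8]]
45 [[229.4, 229.2], [218.8, 245.1]]
[548.4 -20.3 138.9] [-1.796e+02 -1.000e-01 -1.729e+02]
((315.0, 260.0), (164.0, 46.0), 90.0) [[499.7, -36.6], [496.9, -13.9], [586.6, -1.2], [589.9, -26.7]] [543.30214012 -19.60432299]
```

>>> step_arm:
  targets:
    - [[-3, 1, -30, 0, 0, 0], [-3, 1, -55, 0, 0, 0], [-3, 1, -72, 0, 0, 0], [-3, 1, -80, 0, 0, 0], [-3, 1, -80, 0, 0, 0], [-3, 1, -80, 0, 0, 0]]

```text
time: 37.33
tool_pos: [547.6, -18.8, 62.2]
tcp_rot: [-179.5, 0.2, -172.8]
ft_force: [0.5, -0.3, 0.6]
finger_gap: 51.6
grip_force: 0.0
```

>>> step_arm:
  targets:
    - [[0, 0, 0, 0, 0, 0], [0, 0, 0, 0, 0, 0], [0, 0, 0, 0, 0, 0], [0, 0, 0, 0, 0, 0], [0, 0, 0, 0, 0, 0], [0, 0, 0, 0, 0, 0], [0, 0, 0, 0, 0, 0], [0, 0, 0, 0, 0, 0]]
  fingers: 1
  newtons: 60

```text
time: 38.0
tool_pos: [547.9, -18.7, 62.5]
tcp_rot: [-179.5, 0.3, -172.8]
ft_force: [-0.3, -0.5, 6.4]
finger_gap: 23.0
grip_force: 59.8
```

>>> step_arm:
  targets:
    - [[0, 0, 15, 0, 0, 0], [-8, 14, 15, 0, 0, 0.045], [-17, 28, 15, 0, 0, 0.045], [-17, 28, 15, 0, 0, 0.045], [-17, 28, 15, 0, 0, 0.045], [-17, 28, 10, 0, 0, 0.045], [-17, 28, 5, 0, 0, 0.045], [-17, 28, 2, 0, 0, 0.045], [-17, 28, 1, 0, 0, 0.045], [-17, 28, 0, 0, 0, 0.045], [-17, 28, 0, 0, 0, 0.045], [-17, 28, 0, 0, 0, 0.045]]

```text
time: 39.0
tool_pos: [529.1, 9.4, 62.5]
tcp_rot: [-179.5, -0.0, -170.3]
ft_force: [-16.9, 0.8, 27.4]
finger_gap: 23.0
grip_force: 63.7
```

>>> step_arm:
  targets:
    - [[1, 0, 1.5, 0, 0, 0], [1, 0, 1.5, 0, 0, 0], [1, 0, 1.5, 0, 0, 0]]

```text
time: 39.25
tool_pos: [530.7, 9.3, 62.5]
tcp_rot: [-179.5, 0.1, -170.3]
ft_force: [-4.5, -0.5, 10.7]
finger_gap: 23.3
grip_force: 61.4
```

>>> step_arm:
  targets:
    - [[0, 0, 0, 0, 0, 0], [0, 0, 0, 0, 0, 0], [0, 0, 0, 0, 0, 0], [0, 0, 0, 0, 0, 0], [0, 0, 0, 0, 0, 0], [0, 0, 35, 0, 0, 0], [0, 0, 70, 0, 0, 0], [0, 0, 100, 0, 0, 0], [-40, -60, 130, 0, 0, 0], [-80, -120, 150, 0, 0, 0], [-120, -150, 180, 0, 0, 0], [-120, -150, 180, 0, 0, 0]]
  fingers: -0.2

```text
time: 40.25
tool_pos: [434.6, -112.7, 225.1]
tcp_rot: [-179.5, 0.1, -170.2]
ft_force: [0.2, -1.1, -0.4]
finger_gap: 51.0
grip_force: 0.0
```

```bash
python3 chk.py|tail -1; python3 cnt.py; python3 jar.py|tail -1; python3 - <<'E'
from h import *
t=load('tL');t0=load('top0')
m=cv2.inRange(t['img'],(75,75,75),(255,255,255))
m[:, :270]=0;m[:,345:]=0;m[:258]=0;m[375:]=0
# include scraper foot; mat outline from top1 for reference
f=((t['img'].min(2)>200)).astype(np.uint8);f[:,:280]=0;f[:,340:]=0;f[:270]=0
p=cv2.findNonZero(f);b=cv2.minAreaRect(p);q=np.array([onz(t,x,17)[:2] for x in cv2.boxPoints(b)]);print('foot',b,q.round(1).tolist(),q.mean(0))
# bystanders unchanged?
d=cv2.absdiff(t0['img'],t['img']).max(2);print('bystander diff',(d[140:238,270:355]>50).sum())
# trough offcuts
r_=t['img'][325:372,140:262].min(2);h=cv2.cvtColor(t['img'],cv2.COLOR_BGR2HSV)[325:372,140:262]
mm=((h[...,1]<40)&(h[...,2]>60)).astype(np.uint8);print([s.tolist() for s in cv2.connectedComponentsWithStats(mm)[2][1:] if s[4]>15])
E
```

```text
((302.857421875, 312.5251770019531), (55.900943756103516, 14.366252899169922), 79.99201965332031) [[570.1, 28.7], [574.0, 6.3], [488.3, -8.7], [484.7, 13.3]] [529.27993881   9.88214641]
40.35 [ 434.9 -115.8  228. ] [-179.3    0.3 -170.5] [ -21.1  -16.3  110.5   -0.5   85.2 -120.5] [0.6 0.  1.2]
top
[194.5 307.2] 64.0 [539. 187.]
[209.5 287.7] 74.5 [570. 163.]
[214.1 271.6] 66.0 [597. 157.]
[194.8 269.1] 88.5 [601. 189.]
scene
[382.9 187.3] 30.0 [600. 151.]
[351.9 204.7] 37.0 [594.  81.]
[375.  178.4] 22.5 [575. 157.]
[396.2 177. ] 76.0 [598. 188.]
[371.6 163.4] 28.5 [542. 182.]
(array([  7,  18,  29,  29, 500], dtype=int32), array([236.2, 316.8]), [[219.2, 315.4], [246.0, 302.0], [254.0, 318.0], [227.2, 331.4]])
foot ((308.4000244140625, 311.20001220703125), (64.51045989990234, 16.4438419342041), 71.56504821777344) [[580.0, 33.5], [588.7, 6.7], [485.5, -27.4], [477.1, -1.2]] [532.8173645    2.89158951]
bystander diff 0
[[16, 1, 20, 8, 114], [48, 5, 22, 9, 127], [91, 13, 9, 21, 122], [69, 14, 7, 18, 108]]
```

```bash
python3 -c "
from bench import r
print(r.hand_in())"
```

```text
the job is handed in; nothing more can be done
None
```

I handed the job in at about 40 s, and my last camera checks matched the task. All four offcuts are in the trough, and all five cobbles are on the plate, two of them stacked. The jar is back in its cradle within about 2 mm, with the dial fully shut. The scraper stands upright in the middle of its mat after I re-centred it because it had been knocked about 3 cm aside, and the bottles and pot are unmoved. While tipping the jar, joint 4 reached about its range limit (-77° rounded, limit -76.62°) and the wrist force about 43 N; the judge's result isn't known.

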